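# Clip the float bar in the driftwood studio

## Task

Take the red-handled hairpin clip out of the cork rack and push it straight down onto the free end of the metal bar on the float stand, its straight leg through the slot in the bar, until its sprung leg snaps round the bar and the clip sits fully home and upright; then let go of it. Leave the blue clip in the rack.

Things in the scene. Friction and masses are not known exactly. Their poses are not given: they have to be found in the camera images.
- clip_red: Red-looped steel hairpin clip, 133 mm tall, 85 g. Origin: on its straight leg, where the bar's axis lies when home. z up the leg to the loop, x to the sprung leg, y its thickness. Straight leg: 7 mm wire (9 mm above z=-10 mm) to z=-55 mm. Sprung leg, flared to x=34 mm, z=-38 mm, hugs the bar and gives outwards when pushed down with 5 to 15 N; a bight at z=18 mm stops on the bar. Either way round fits.
- red_handle (a point): Centre of the red clip's handle, a flat loop 12 mm thick (y: pinch here), 36 mm wide (x), 48 mm tall (z); 11 mm in x and 54 mm in z from the clip's origin, axes as the clip's. The clip stands legs down in a pocket 42 mm deep in a 50 mm high cork block, leaning up to 3 degrees; raise it 50 mm to clear.
- clip_blue: Wrong clip, to be left: blue loop 28 mm wide, throat too narrow for the bar. It stands in the block's other pocket, 80 mm beside the red one (either side). Origin, axes, height and handle position as for the red clip: both tops are 141 mm above the table, so carry the red one over it or round it.
- bar_slot (a point): Centre of the slot in the bar's free end (the other end has a grey clip fitted, 163 mm high), 85 mm above the table. Level bar, 36 mm thick, along y; z up. Slot straight through in z, 16 mm square. Bar ends at y=-38 mm; a fixed wooden cheek 108 mm high starts at y=+36 mm, with corks to 118 mm beyond. Home: the red clip's origin here, z up, its y along the bar either way.

How it is judged:
By the outcome, as a careful person would: the job done as asked, in the order asked, and still so for the second after the job is handed in, with the robot touching nothing.
It also fails if it takes over 43 s, if anything falls off the work surface, if the arm or the gripper's body presses on something with over 40 N, if the wrist force passes 120 N, or if a joint passes its speed limit or range.

## Robot

A 6-joint arm with a two-finger parallel gripper is mounted at the origin on the work surface. World frame = base frame: x ahead of the robot, y to its left, z up, the work surface at z = 0. Lengths are in m, angles in rad, forces in N, time in s.
With the tool pointing down it reaches from about 0.4 to 0.825 m from the base axis. Payload 7 kg.
Tool frame: the origin (TCP) lies at the very end of the fingers, on their centre line; the grasp point (between the pads) lies 19 mm behind it; z points along the fingers, x is the direction in which the jaws open and shut, and the axes are right-handed (so a half turn about z gives the same grasp; the last joint's range is limited). The gripper opens to 85 mm and grips with 20 to 120 N. Pads are 22 mm wide; open, the fingers measure 114 mm over their backs; the gripper's body (76 mm by 85 mm) begins 54 mm behind the grasp point. The pads swing forward as they close: fully open they stand 13 mm farther back than shut.
Start: joints at [-1.061, 0.359, 0.012, 0, -1.224, -0.288], TCP at [0.148, -0.658, 0.231] pointing down, gripper open.
Joint ranges: [-3.07, 3.07], [-1.43, 2.12], [-1.02, 1.25], [-3.03, 1.67], [-3.05, -0], [-3.03, 3.03]. Speed limits (rad/s): [2.39, 2.39, 3.01, 3.14, 3.14, 3.14].

## Interface

Orientations are given as [roll, pitch, yaw] about the fixed x, y, z axes, in that order (R = Rz(yaw) Ry(pitch) Rx(roll)).
In Python, from plant import manip gives the robot as it stands. The module is installed in compiled form; this text tells all that it offers.
- The arm moves only by the tool servo_tool, never from a script. Its argument "commands" is a list of rows, each an object with "slide": the shift along the tool's x, y, z in cm, a list of three; "rot": the turn, a rotation vector about the tool's x, y, z in rad, a list of three; "hand": the finger opening in cm, from 0 to 8.54. A call has exactly 8 rows; each row is the pose to reach, as a shift and turn from the pose commanded when the call began, along the tool's axes at that moment; what a row does not reach only later rows make up. A row lasts 1/8 s, in which the tool goes at most 62.5 mm and 10.7 degrees, less where a joint would pass 70% of its speed; a pose out of reach is approached as far as the arm can. A call with a gripper value outside its range is refused whole. The fingers move at their own pace and stop on an object; "grip_force" is the grip in N (left out, the last holds). Time passes only in rows, so rows that repeat a pose let the fingers close, or fill a call up. It gives the time, the measured TCP pose, the force and the opening at its end, in the units of the state.
- manip.read_state(): the state, without advancing time (a new reading comes with each control period).
- manip.get_image(name): name is "scene" or "side" or "wrist"; returns a dict with "frame" (400x640x3 uint8, red, green, blue), "range_z" (400x640 float32, m along the optical axis (not along the pixel's ray), 0 where there is no reading), "vfov" (degrees; the focal length in pixels is half the picture's height over the tangent of half this angle, whatever the lens; pixels are square), "cx", "cy" (the principal point, pixels), "position" and "orientation" of the camera in the world. Camera axes: x right, y up, looking along -z (the intrinsics and any distortion apply to the point x, -y, -z); pixel columns grow to the right and rows downward; lengths in m; the calibration is good to about 2 mm. The wrist camera is an equidistant fisheye: a pixel r from the principal point sees the ray r / f radians off the axis. A picture is of the moment at which its call begins.
- manip.close_job(): hands the job in, once; it reports no verdict.
The state is a dict: "time": time; "joints": joint angles; "joint_vel": joint speeds; "joint_efforts": joint torques, N m; "tool_pos": TCP position; "ee_rot": TCP orientation; "contact_force": force on the tool from outside, world axes, zero at the start; "torque": the same for the moment, N m; "width": finger opening in m.
Only numpy, scipy, OpenCV 4.12 (cv2) and the standard library are available. Lean on these libraries where they do the work, as an engineer would, in place of code of your own. Each camera call takes 0.05 s, during which the arm holds its last target. There are 200 camera calls.

## Working session

There is one attempt and no reset: what is moved stays moved. The work goes in short steps, Python scripts to look and compute and a tool call to move; the robot and the scene stay as the last step left them, time stands still between calls to the robot, and variables do not carry over. Pictures are saved under pics/ and viewed, about 8 in all and at most 12, crops included, and the job is handed in when it is done.

Besides the shell and the picture viewer there is one more tool, called after "Request:" as name([rows], argument=value, ...), one row to a line, values as JSON. servo_tool: Moves the arm, as the interface text tells. Its arguments: {"type":"object","properties":{"commands":{"type":"array","items":{"type":"object","properties":{"slide":{"type":"array","items":{"type":"number"}},"rot":{"type":"array","items":{"type":"number"}},"hand":{"type":"number"}}}},"grip_force":{"type":"number"}},"required":["commands"]}

```bash
mkdir -p pics; cat > h.py <<'E'
import numpy as np, cv2
from scipy.spatial.transform import Rotation as R
from plant import manip
def rot(o):
    o=np.array(o,float)
    if o.shape==(3,3): return o
    return R.from_euler('xyz',o).as_matrix() if o.size==3 else R.from_quat(o).as_matrix()
def get(n,save=None):
    d=manip.get_image(n)
    if save: cv2.imwrite('pics/'+save,d['frame'][:,:,::-1])
    return d
def f(d): return d['frame'].shape[0]/2/np.tan(np.radians(d['vfov'])/2)
def world(d,u,v,z):   # pinhole pixel + depth -> world
    F=f(d); p=np.stack([(u-d['cx'])/F*z,-(v-d['cy'])/F*z,-z+0*u],-1)
    return p@rot(d['orientation']).T+np.array(d['position'])
def cloud(d):
    v,u=np.mgrid[:400,:640].astype(float); return world(d,u,v,d['range_z'].astype(float))
E
python3 - <<'E'
from h import *
for n in('scene','side','wrist'):
    d=get(n,n+'0.png'); print(n,{k:v for k,v in d.items() if k not in('frame','range_z')})
    np.savez(n+'0.npz',**d)
print(manip.read_state())
E
```

```text
scene {'vfov': 48.584777334039636, 'cx': 314.63390441857166, 'cy': 197.7622445628599, 'position': array([ 1.27361857, -0.35219842,  0.63940418]), 'orientation': array([1.00835638, 0.0240704 , 1.13490269])}
side {'vfov': 47.31386282806397, 'cx': 321.8458342691178, 'cy': 199.50133086620824, 'position': array([0.3007769 , 0.43465529, 0.79486193]), 'orientation': array([ 0.66090047, -0.0096687 , -2.68509191])}
wrist {'vfov': 65.70646984690485, 'cx': 318.1179104190983, 'cy': 199.38246440090384, 'position': array([ 0.08115625, -0.67413178,  0.37317014]), 'orientation': array([-2.74043732e-01, -3.46805874e-04,  1.79288148e+00])}
{'time': 0.15, 'joints': array([-1.06090116e+00,  3.59229772e-01,  1.12901609e-02, -2.52149345e-04,
       -1.22408298e+00, -2.88089816e-01]), 'joint_vel': array([ 4.63842134e-04, -1.84196369e-03,  2.50271373e-03, -7.22160411e-07,
       -8.85869059e-04,  5.91039659e-04]), 'joint_efforts': array([-4.12506241e-03, -5.83876204e+01,  2.93646902e+01,  6.94074422e+00,
       -4.33483568e-03, -1.57809569e-05]), 'tool_pos': array([ 0.14838844, -0.65813079,  0.23058362]), 'ee_rot': array([-3.14147151e+00, -1.24308566e-03,  1.79251577e+00]), 'contact_force': array([ 1.08440803, -0.54003845, -0.197002  ]), 'torque': array([-0.00343876, -0.03318272, -0.00339663]), 'width': 0.08548484857711175}
```

View pics/scene0.png

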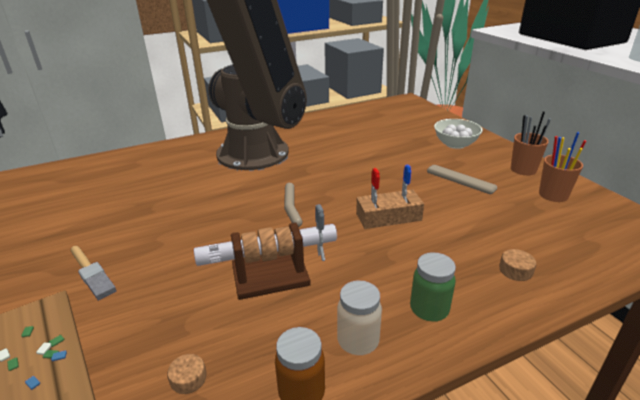

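View pics/side0.png

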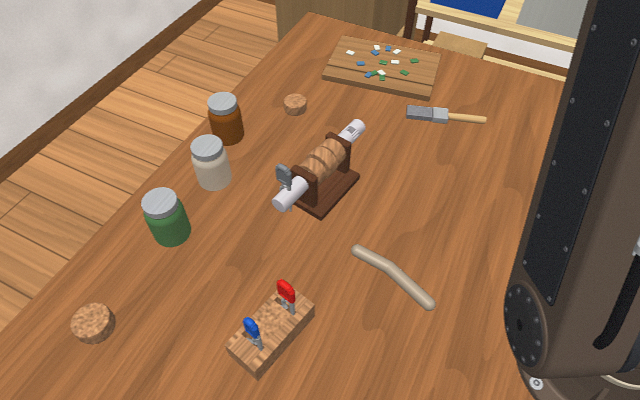

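Scene: red loop at (376,180), blue (407,175), free bar end at (208,252), grey clip (320,225). Side: red (286,292), blue (252,328), slot near (350,130).

```bash
cat >> h.py <<'E'
def masks(d):
    h=cv2.cvtColor(d['frame'],cv2.COLOR_RGB2HSV).astype(int);H,S,V=h[...,0],h[...,1],h[...,2]
    return dict(red=((H<6)|(H>174))&(S>190)&(V>90),blue=(H>108)&(H<128)&(S>180)&(V>80))
def axes2(P):  # pca in xy
    c=P[:,:2].mean(0);w,V=np.linalg.eigh(np.cov((P[:,:2]-c).T));return c,np.sqrt(w),V[:,1]
E
python3 - <<'E'
from h import *
for n in('scene','side'):
    d=dict(np.load(n+'0.npz')); C=cloud(d);m=masks(d);ok=d['range_z']>0
    for k in m:
        q=m[k]&ok&(C[...,2]>.08)&(C[...,2]<.16)&(abs(C[...,0]-.5)<.4)&(abs(C[...,1])<.7)
        P=C[q]
        if len(P): print(n,k,len(P),P.mean(0).round(4),np.percentile(P,[2,98],axis=0).round(4).tolist(),axes2(P))
    # bar: light, low saturation
    hs=cv2.cvtColor(d['frame'],cv2.COLOR_RGB2HSV)
    b=(hs[...,1]<60)&(hs[...,2]>140)&ok&(C[...,2]>.075)&(C[...,2]<.108)
    nl,L,st,ce=cv2.connectedComponentsWithStats(b.astype(np.uint8))
    for i in range(1,nl):
        if st[i,4]>80: P=C[L==i]; print(n,'bar',st[i],P.mean(0).round(4),np.percentile(P,[1,99],axis=0).round(4).tolist(),axes2(P))
    # block top
    t=ok&(abs(C[...,2]-.05)<.003)
    nl,L,st,ce=cv2.connectedComponentsWithStats(t.astype(np.uint8))
    for i in range(1,nl):
        if st[i,4]>300:
            P=C[L==i]; print(n,'z50',st[i],P.mean(0).round(4),cv2.minAreaRect(P[:,:2].astype(np.float32)*1000))
d=dict(np.load('side0.npz'));a=cv2.resize(d['frame'][100:220,260:380,::-1],None,fx=4,fy=4,interpolation=3)
e=cv2.resize(d['frame'][270:390,220:300,::-1],None,fx=4,fy=4,interpolation=3)
cv2.imwrite('pics/c1.png',np.hstack([a,e]))
E
```

```text
scene red 179 [0.5357 0.2907 0.1224] [[0.4891, 0.144, 0.0938], [0.6434, 0.6608, 0.156]] (array([0.53573175, 0.29071638]), array([0.00987786, 0.22459979]), array([0.20118965, 0.97955231]))
scene blue 120 [0.5535 0.3551 0.1236] [[0.5126, 0.222, 0.0997], [0.6197, 0.6677, 0.156]] (array([0.5535163 , 0.35512356]), array([0.00580314, 0.19645295]), array([0.22230271, 0.97497769]))
scene bar [145  38  32  10 197] [-1.3363 -0.0737  0.0917] [[-1.353, -0.1528, 0.0751], [-1.3193, 0.0067, 0.1074]] (array([-1.33625085, -0.07367352]), array([0.00785512, 0.04714882]), array([0.0135687 , 0.99990794]))
scene bar [321 224  16  15 180] [ 0.6159 -0.0286  0.0959] [[0.5997, -0.049, 0.0861], [0.6258, -0.0142, 0.1024]] (array([ 0.61591613, -0.02863845]), array([0.00644432, 0.00925912]), array([-0.19761879,  0.98027895]))
scene bar [300 227  19  15 221] [ 0.6074 -0.0677  0.0969] [[0.5899, -0.0844, 0.0865], [0.6185, -0.0506, 0.1044]] (array([ 0.60740853, -0.06772464]), array([0.00699437, 0.01014967]), array([0.251983  , 0.96773166]))
scene bar [194 242  39  19 525] [ 0.5728 -0.2584  0.0959] [[0.5529, -0.2937, 
[... 985 characters left out ...]
4, 0.1052]] (array([ 0.55934164, -0.25825848]), array([0.00923549, 0.01936682]), array([0.19394333, 0.98101273]))
side bar [191 148  36  23 301] [ 0.7931 -0.0487  0.0841] [[0.7735, -0.0913, 0.0753], [0.8325, -0.0303, 0.0959]] (array([ 0.79308256, -0.04866667]), array([0.00938653, 0.02123954]), array([0.69855323, 0.71555809]))
side bar [272 176  36  36 578] [ 0.5973 -0.0408  0.0974] [[0.5801, -0.0828, 0.0775], [0.6193, -0.0088, 0.105]] (array([ 0.59726727, -0.04082921]), array([0.0082963 , 0.02429639]), array([0.23518574, 0.97195044]))
side z50 [ 224  290   90   83 2719] [0.508  0.2007 0.0501] ((509.9313659667969, 191.54232788085938), (150.8701629638672, 71.28861999511719), 76.90222930908203)
```

View pics/c1.png

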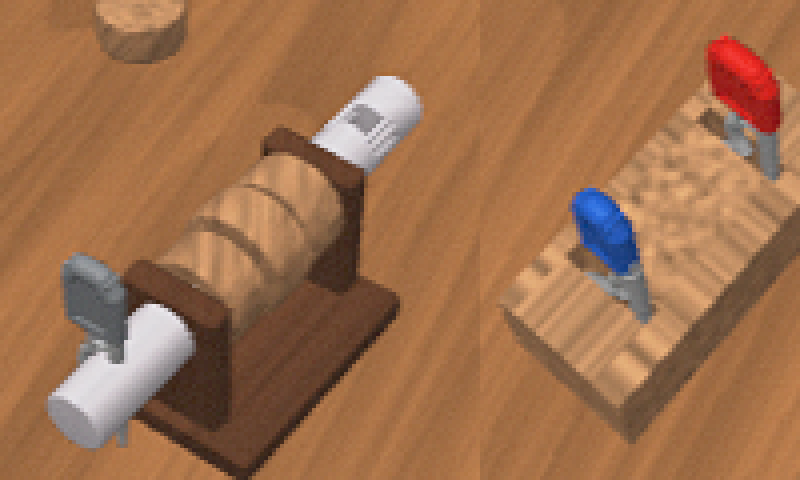

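```bash
cat >> h.py <<'E'
def go(p,yaw,rp=(np.pi,0)):  # slide cm, rot for servo
    s=manip.read_state();Rc=rot(s['ee_rot']);Rt=R.from_euler('xyz',[rp[0],rp[1],yaw]).as_matrix()
    print('slide',(Rc.T@(np.array(p)-s['tool_pos'])*100).round(2),'rot',R.from_matrix(Rc.T@Rt).as_rotvec().round(4))
def ray(d,u,v):
    F=f(d);r=np.array([(u-d['cx'])/F,-(v-d['cy'])/F,-1.]);return rot(d['orientation'])@r
def wray(d,u,v):
    F=f(d);x,y=u-d['cx'],v-d['cy'];r=np.hypot(x,y);t=r/F
    return rot(d['orientation'])@np.array([np.sin(t)*x/r,-np.sin(t)*y/r,-np.cos(t)])
def plane(d,r,z): p=np.array(d['position']);return p+r*(z-p[2])/r[2]
def wproj(d,P):
    q=rot(d['orientation']).T@(np.array(P)-d['position']);q=q*[1,-1,-1];n=np.hypot(q[0],q[1]);t=np.arctan2(n,q[2]);return q[:2]/n*t*f(d)+[d['cx'],d['cy']]
E
python3 - <<'E'
from h import *
d=dict(np.load('side0.npz')); print(plane(d,ray(d,351,130),.103))
go([.545,-.25,.25],1.385)
E
```

```text
[ 0.5596744  -0.25184822  0.103     ]
slide [31.09 47.67 -1.91] rot [-4.000e-04 -1.200e-03  4.075e-01]
```

Request:
servo_tool([
  {"slide": [4, 6, -1], "rot": [0, 0, 0.05]},
  {"slide": [8, 12, -1.9], "rot": [0, 0, 0.1]},
  {"slide": [12, 18, -1.9], "rot": [0, 0, 0.2]},
  {"slide": [16, 24, -1.9], "rot": [0, 0, 0.3]},
  {"slide": [20, 30, -1.9], "rot": [0, 0, 0.4]},
  {"slide": [24, 36, -1.9], "rot": [0, -0.001, 0.4075]},
  {"slide": [28, 42, -1.9], "rot": [0, -0.001, 0.4075]},
  {"slide": [31.1, 47.7, -1.9], "rot": [0, -0.001, 0.4075]},
])

```text
invalid input
```

Request:
servo_tool([
  {"slide": [0, 0, 0]},
  {"slide": [0, 0, 0]},
  {"slide": [0, 0, 0]},
  {"slide": [0, 0, 0]},
  {"slide": [0, 0, 0]},
  {"slide": [0, 0, 0]},
  {"slide": [0, 0, 0]},
  {"slide": [0, 0, 0]},
])

```text
invalid input
```

```bash
python3 - <<'E'
from h import *
d=get('wrist','w1.png');np.savez('w1.npz',**d);s=manip.read_state();print(s['time'],s['tool_pos'],s['ee_rot'],s['contact_force'])
print(wproj(d,[.5597,-.2518,.103]))
E
```

```text
0.2 [ 0.14837559 -0.6581818   0.23071952] [-3.14145687e+00 -1.04413638e-03  1.79253974e+00] [ 0.75240234 -0.71303299  0.01496132]
[477.27153972 441.20314247]
```

View pics/w1.png

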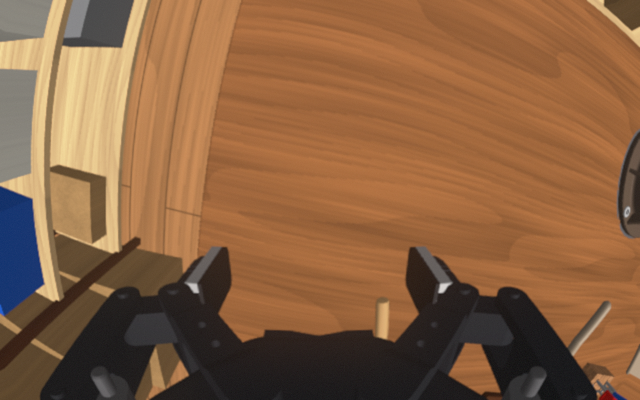

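The wrist camera looks toward the robot side, with the fingers at the bottom; the move was refused because rows need all fields. I'll put the slot about 10 cm on the robot side of the TCP.

```bash
python3 - <<'E'
from h import *
go([.658,-.27,.25],1.385)
E
```

```text
slide [26.66 58.25 -1.91] rot [-3.000e-04 -1.000e-03  4.075e-01]
```

Request:
servo_tool([
  {"slide": [2.5, 5.5, -1], "rot": [0, 0, 0.05], "hand": 5},
  {"slide": [5, 11, -1.9], "rot": [0, 0, 0.1], "hand": 5},
  {"slide": [7.5, 16.5, -1.9], "rot": [0, 0, 0.2], "hand": 5},
  {"slide": [10, 22, -1.9], "rot": [0, 0, 0.3], "hand": 5},
  {"slide": [12.5, 27.5, -1.9], "rot": [0, 0, 0.4075], "hand": 5},
  {"slide": [15, 33, -1.9], "rot": [0, -0.001, 0.4075], "hand": 5},
  {"slide": [17.5, 38.5, -1.9], "rot": [0, -0.001, 0.4075], "hand": 5},
  {"slide": [20, 44, -1.9], "rot": [0, -0.001, 0.4075], "hand": 5},
])

```text
time: 1.2
tool_pos: [0.535, -0.3651, 0.2503]
ee_rot: [3.141, 0.001, 1.385]
contact_force: [0.8, -0.6, -0.3]
width: 0.0497
```

```bash
python3 - <<'E'
from h import *
go([.658,-.27,.25],1.385)
E
```

```text
slide [11.61 10.33  0.02] rot [0.0002 0.001  0.0002]
```

Request:
servo_tool([
  {"slide": [4, 3.5, 0], "rot": [0, 0.001, 0], "hand": 5},
  {"slide": [8, 7, 0], "rot": [0, 0.001, 0], "hand": 5},
  {"slide": [10.5, 9.3, 0], "rot": [0, 0.001, 0], "hand": 5},
  {"slide": [11.6, 10.3, 0], "rot": [0, 0.001, 0], "hand": 5},
  {"slide": [11.6, 10.3, 0], "rot": [0, 0.001, 0], "hand": 5},
  {"slide": [11.6, 10.3, 0], "rot": [0, 0.001, 0], "hand": 5},
  {"slide": [11.6, 10.3, 0], "rot": [0, 0.001, 0], "hand": 5},
  {"slide": [11.6, 10.3, 0], "rot": [0, 0.001, 0], "hand": 5},
])

```text
time: 2.2
tool_pos: [0.6558, -0.2723, 0.2506]
ee_rot: [3.141, -0.0, 1.384]
contact_force: [-0.2, -1.1, 0.0]
width: 0.05
```

```bash
python3 - <<'E'
from h import *
d=get('wrist','w2.png');np.savez('w2.npz',**d);s=manip.read_state();print(s['time'],s['tool_pos'],s['ee_rot'])
u,v=wproj(d,[.5597,-.2518,.103]);print(u,v)
u,v=int(u),int(v);c=d['frame'][max(0,v-80):v+80,u-130:u+130,::-1];cv2.imwrite('pics/w2c.png',cv2.resize(c,None,fx=3,fy=3,interpolation=2)); print(max(0,v-80),u-130)
E
```

```text
2.25 [ 0.65590515 -0.27211233  0.25052732] [ 3.14105336e+00 -4.90453891e-05  1.38431569e+00]
321.8273685120465 82.93087518950176
2 191
```

View pics/w2c.png

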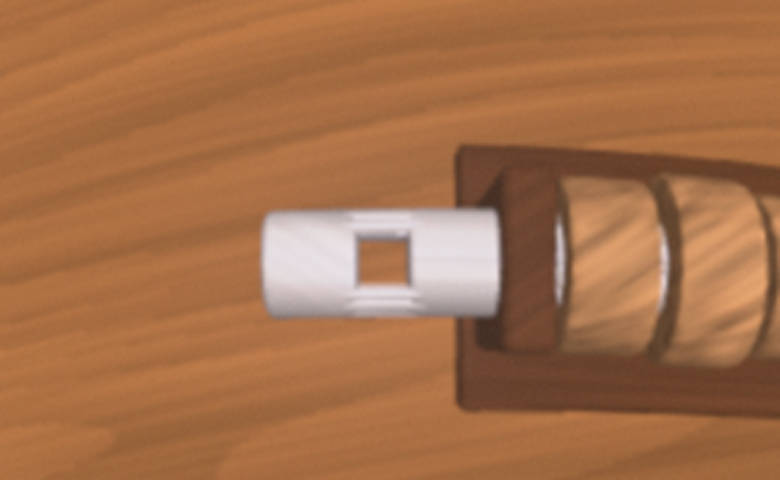

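Slot seen from above: hole centre at crop (384,262), i.e. pixel (319,89). The bar spans crop rows 209-317, with the free end at col 263 and the cheek at col ~500.

```bash
python3 - <<'E'
from h import *
d=dict(np.load('w2.npz'))
P=lambda x,y,z:plane(d,wray(d,191+(x+.5)/3-.5,2+(y+.5)/3-.5),z)
e=P(263,263,.085);c=P(500,263,.100);s=P(384,262,.1015)
g=d['frame'][:,:,:].min(2).astype(float)
print(e,c,s,np.linalg.norm(e-s),np.linalg.norm(c-s))
# bar edges at several columns, white mask
hs=cv2.cvtColor(d['frame'],cv2.COLOR_RGB2HSV);m=(hs[...,1]<70)&(hs[...,2]>120)
pts=[]
for u in list(range(284,304))+list(range(334,354)):
    r=np.where(m[60:130,u])[0]+60; a=plane(d,wray(d,u,r.min()-.5),.085+.003);b=plane(d,wray(d,u,r.max()+.5),.085+.003);pts.append(((a+b)/2)[:2].tolist()+[np.linalg.norm(a-b)])
pts=np.array(pts);k=np.polyfit(pts[:,1],pts[:,0],1);print('width',np.median(pts[:,2]),'slope',k,'yaw x-axis',np.pi/2-np.arctan(k[0]))
hole=(~m)[70:110,300:335]; nl,L,st,ce=cv2.connectedComponentsWithStats(hole.astype(np.uint8),connectivity=4)
print(st,ce+[300,70])
for i in range(1,nl):
    if 100<st[i,4]<500:
        q=plane(d,wray(d,*(ce[i]+[300,70])),.1015);print(q,'axis x at',np.polyval(k,q[1]))
# side check bar direction & red clip
go([.6,.13,.28],1.38)
E
```

```text
[ 0.55576528 -0.29434464  0.085     ] [ 0.5710328  -0.22010782  0.1       ] [ 0.56468295 -0.25569662  0.1015    ] 0.04295862779602055 0.03618194775666008
width 0.03581531747140547 slope [0.17444375 0.60797685] yaw x-axis 1.39809043458118
[[   0    1   35   37 1008]
 [   0    0   35    2   67]
 [  11   12   16   15  238]
 [   0   37   35    3   87]] [[316.5952381   89.26785714]
 [316.32835821  70.47761194]
 [318.5         89.        ]
 [318.10344828 108.20689655]]
[ 0.56465443 -0.25584818  0.1015    ] axis x at 0.5633457367837404
slide [ 38.48 -12.95  -2.95] rot [ 0.0005 -0.0001  0.0043]
```

Request:
servo_tool([
  {"slide": [5.5, -1.8, -1.5], "rot": [0, 0, 0], "hand": 5},
  {"slide": [11, -3.7, -2.9], "rot": [0, 0, 0], "hand": 5},
  {"slide": [16.5, -5.5, -2.9], "rot": [0, 0, 0], "hand": 5},
  {"slide": [22, -7.4, -2.9], "rot": [0, 0, 0], "hand": 5},
  {"slide": [27.5, -9.2, -2.9], "rot": [0, 0, 0], "hand": 5},
  {"slide": [33, -11.1, -2.9], "rot": [0, 0, 0], "hand": 5},
  {"slide": [38.5, -12.9, -2.9], "rot": [0, 0, 0], "hand": 5},
  {"slide": [38.5, -12.9, -2.9], "rot": [0, 0, 0], "hand": 5},
])

```text
time: 3.25
tool_pos: [0.6, 0.1341, 0.2793]
ee_rot: [3.141, -0.001, 1.389]
contact_force: [-0.1, 0.1, -0.3]
width: 0.0501
```

Request:
servo_tool([
  {"slide": [0, 0, 0], "rot": [0, 0, 0], "hand": 5},
  {"slide": [0, 0, 0], "rot": [0, 0, 0], "hand": 5},
  {"slide": [0, 0, 0], "rot": [0, 0, 0], "hand": 5},
  {"slide": [0, 0, 0], "rot": [0, 0, 0], "hand": 5},
  {"slide": [0, 0, 0], "rot": [0, 0, 0], "hand": 5},
  {"slide": [0, 0, 0], "rot": [0, 0, 0], "hand": 5},
  {"slide": [0, 0, 0], "rot": [0, 0, 0], "hand": 5},
  {"slide": [0, 0, 0], "rot": [0, 0, 0], "hand": 5},
])

```text
time: 4.25
tool_pos: [0.6006, 0.1307, 0.2792]
ee_rot: [3.141, -0.0, 1.385]
contact_force: [-0.1, 0.5, -0.4]
width: 0.0501
```

```bash
python3 - <<'E'
from h import *
d=get('wrist','w3.png');np.savez('w3.npz',**d);s=manip.read_state();print(s['time'],s['tool_pos'],s['ee_rot'],s['width'])
m=masks(d)['red'];nl,L,st,ce=cv2.connectedComponentsWithStats(m.astype(np.uint8))
for i in range(1,nl):
    if st[i,4]>60:
        v,u=np.where(L==i);print(st[i],cv2.minAreaRect(np.stack([u,v],1).astype(np.float32)))
        for z in(.141,.117):
            P=np.array([plane(d,wray(d,a,b),z) for a,b in zip(u,v)]);r=cv2.minAreaRect(P[:,:2].astype(np.float32)*1000);print(z,P.mean(0),r)
u,v=map(int,wproj(d,[.497,.157,.12]));print(u,v);v0=max(0,v-80)
cv2.imwrite('pics/w3c.png',cv2.resize(d['frame'][v0:v+100,u-110:u+130,::-1],None,fx=3,fy=3,interpolation=2));print(v0,u-110)
E
```

```text
4.3 [0.60062646 0.13068648 0.27915622] [3.14144358e+00 5.64456448e-05 1.38521028e+00] 0.050288605077913794
[317  57  12  37 390] ((322.5, 75.0), (36.0, 11.0), 90.0)
0.141 [0.49840611 0.15259148 0.141     ] ((498.16986083984375, 152.73101806640625), (9.793500900268555, 33.22844696044922), 79.38260650634766)
0.117 [0.49546547 0.15344975 0.117     ] ((495.2090759277344, 153.6012725830078), (10.630318641662598, 36.06771469116211), 79.38268280029297)
[621 143  19  10  79] ((630.0413208007812, 147.36239624023438), (19.827003479003906, 3.9270877838134766), 16.699243545532227)
0.141 [0.61663046 0.57097293 0.141     ] ((616.8440551757812, 571.5133666992188), (57.727054595947266, 5.735255718231201), 77.20211791992188)
0.117 [0.62379175 0.60758068 0.117     ] ((624.0236206054688, 608.1672973632812), (62.659725189208984, 6.225266456604004), 77.20207214355469)
326 75
0 216
```

View pics/w3c.png

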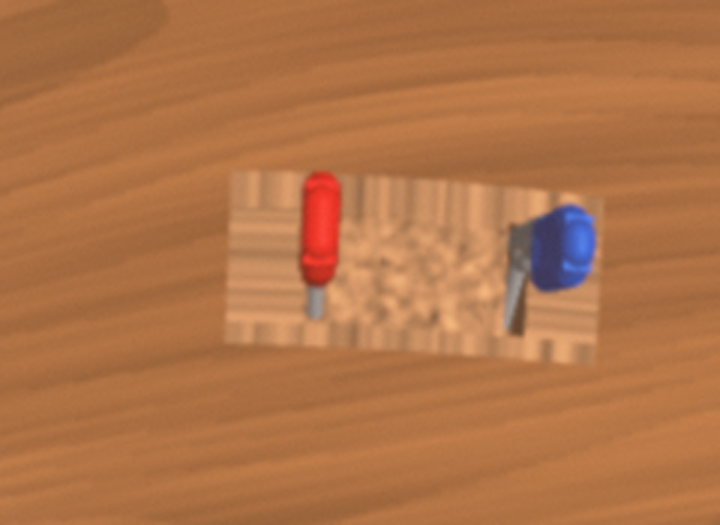

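The red handle runs crop (320,172)-(318,285) with its leg toward +tool-y. The blue clip is at (565,245), clear of the fingers. At z=0.117 the handle measures 36 mm, as it should; its centre is (0.4955, 0.1535).

```bash
python3 - <<'E'
from h import *
go([.4955,.1535,.175],1.345)
go([.4955,.1535,.098],1.345)
E
```

```text
slide [  0.3  -10.75  10.41] rot [0.0002 0.0001 0.0402]
slide [  0.3  -10.76  18.11] rot [0.0002 0.0001 0.0402]
```

Request:
servo_tool([
  {"slide": [0.3, -4, 3], "rot": [0, 0, 0.04], "hand": 5},
  {"slide": [0.3, -8, 7], "rot": [0, 0, 0.04], "hand": 5},
  {"slide": [0.3, -10.75, 9.4], "rot": [0, 0, 0.04], "hand": 5},
  {"slide": [0.3, -10.75, 10.4], "rot": [0, 0, 0.04], "hand": 5},
  {"slide": [0.3, -10.75, 10.4], "rot": [0, 0, 0.04], "hand": 5},
  {"slide": [0.3, -10.75, 11.5], "rot": [0, 0, 0.04], "hand": 5},
  {"slide": [0.3, -10.75, 12.5], "rot": [0, 0, 0.04], "hand": 5},
  {"slide": [0.3, -10.75, 12.5], "rot": [0, 0, 0.04], "hand": 5},
])

```text
time: 5.3
tool_pos: [0.4953, 0.1529, 0.1531]
ee_rot: [-3.14, 0.001, 1.344]
contact_force: [0.5, 0.3, -0.8]
width: 0.0497
```

```bash
python3 - <<'E'
from h import *
go([.4955,.1535,.098],1.345)
d=get('wrist','w4.png');s=manip.read_state();m=masks(d)['red'];v,u=np.where(m[:,200:440]);u+=200;print(len(u),u.min(),u.max(),v.min(),v.max())
E
```

```text
slide [0.07 0.01 5.51] rot [-0.0012  0.0015 -0.0005]
1201 311 330 196 263
```

View pics/w4.png

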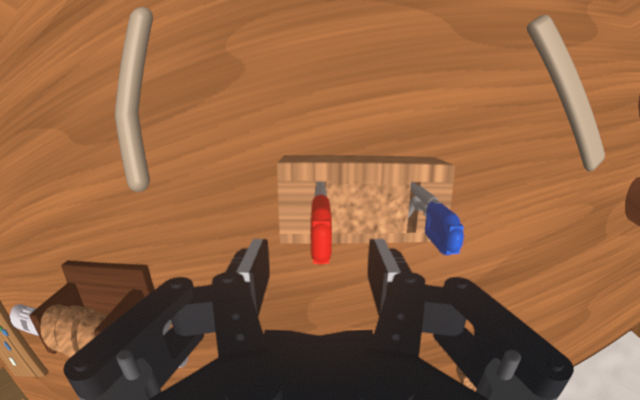

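The handle (320,230) lies midway between the jaws (about 265 and 372), so I descend and grip.

Request:
servo_tool([
  {"slide": [0, 0, 2], "rot": [0, 0, 0], "hand": 5},
  {"slide": [0, 0, 4], "rot": [0, 0, 0], "hand": 5},
  {"slide": [0, 0, 5], "rot": [0, 0, 0], "hand": 5},
  {"slide": [0, 0, 5.5], "rot": [0, 0, 0], "hand": 5},
  {"slide": [0, 0, 5.5], "rot": [0, 0, 0], "hand": 5},
  {"slide": [0, 0, 5.5], "rot": [0, 0, 0], "hand": 3},
  {"slide": [0, 0, 5.5], "rot": [0, 0, 0], "hand": 0.8},
  {"slide": [0, 0, 5.5], "rot": [0, 0, 0], "hand": 0.8},
], grip_force=40)

```text
time: 6.35
tool_pos: [0.4958, 0.1534, 0.0996]
ee_rot: [3.141, -0.0, 1.345]
contact_force: [1.1, -1.7, 1.1]
width: 0.0117
```

Request:
servo_tool([
  {"slide": [0, 0, 0], "rot": [0, 0, 0], "hand": 0.5},
  {"slide": [0, 0, 0], "rot": [0, 0, 0], "hand": 0.5},
  {"slide": [0, 0, 0], "rot": [0, 0, 0], "hand": 0.5},
  {"slide": [0, 0, 0], "rot": [0, 0, 0], "hand": 0.5},
  {"slide": [0, 0, 0], "rot": [0, 0, 0], "hand": 0.5},
  {"slide": [0, 0, 0], "rot": [0, 0, 0], "hand": 0.5},
  {"slide": [0, 0, 0], "rot": [0, 0, 0], "hand": 0.5},
  {"slide": [0, 0, 0], "rot": [0, 0, 0], "hand": 0.5},
], grip_force=80)

```text
time: 7.35
tool_pos: [0.4958, 0.1534, 0.0995]
ee_rot: [3.141, -0.0, 1.345]
contact_force: [-0.2, -1.2, 6.0]
width: 0.0113
```

Request:
servo_tool([
  {"slide": [0, 0, -1], "rot": [0, 0, 0], "hand": 0.5},
  {"slide": [0, 0, -3], "rot": [0, 0, 0], "hand": 0.5},
  {"slide": [0, 0, -6], "rot": [0, 0, 0], "hand": 0.5},
  {"slide": [0, 0, -10], "rot": [0, 0, 0], "hand": 0.5},
  {"slide": [0, 0, -14], "rot": [0, 0, 0], "hand": 0.5},
  {"slide": [0, 0, -18.5], "rot": [0, 0, 0], "hand": 0.5},
  {"slide": [0, 0, -18.5], "rot": [0, 0, 0], "hand": 0.5},
  {"slide": [0, 0, -18.5], "rot": [0, 0, 0], "hand": 0.5},
])

```text
time: 8.35
tool_pos: [0.4949, 0.1534, 0.2838]
ee_rot: [-3.141, -0.0, 1.345]
contact_force: [0.3, 0.2, -1.7]
width: 0.0112
```

```bash
python3 - <<'E'
from h import *
s=manip.read_state();print(s['tool_pos'],s['width'],s['contact_force'])
t=s['tool_pos']
out=[]
for n in('scene','side'):
    d=get(n);np.savez(n+'5.npz',**d);F=f(d)
    q=rot(d['orientation']).T@(t-[0,0,.04]-d['position']);u,v=int(d['cx']+F*q[0]/-q[2]),int(d['cy']-F*q[1]/-q[2]);print(n,u,v)
    v0,u0=max(0,v-50),max(0,u-50);print(v0,u0);c=d['frame'][v0:v0+100,u0:u0+100,::-1];out.append(cv2.resize(c,(400,400),interpolation=2))
cv2.imwrite('pics/g5.png',np.hstack(out))
go([.567,-.256,.285],1.398)
E
```

```text
[0.49492439 0.1534064  0.28383792] 0.011174978788864217 [ 0.34064509  0.19072267 -1.67036189]
scene 377 126
76 327
side 282 250
200 232
slide [-38.26  16.19  -0.17] rot [-0.0015  0.0012 -0.053 ]
```

View pics/g5.png

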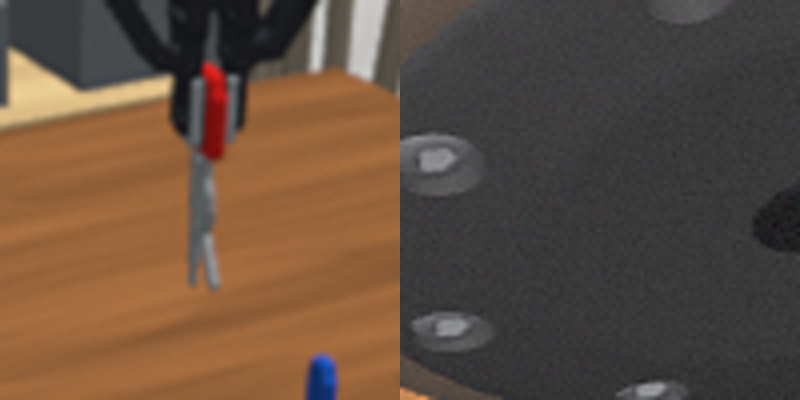

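The clip is held, with the two leg tips at crop (192,285) and (212,290); the side camera is blocked by the arm here. I'll use depth on the legs to confirm which leg is where and how far the clip leans.

```bash
cat >> h.py <<'E'
def legs(d,t,R0):
    C=cloud(d);Q=(C-t)@R0   # tool frame
    ok=(d['range_z']>0)&(abs(Q[...,0])<.025)&(abs(Q[...,1])<.05)&(Q[...,2]>.008)&(Q[...,2]<.11)
    q=Q[ok]*1000
    for a in range(8,105,8):
        w=q[(q[:,2]>=a)&(q[:,2]<a+8)]
        if len(w):
            far=w[w[:,1]<np.median(w[:,1])] if np.ptp(w[:,1])>12 else w
            print(a,len(w),'x %.1f..%.1f'%(w[:,0].min(),w[:,0].max()),'y',np.percentile(w[:,1],[3,25,50,75,97]).round(1))
E
python3 - <<'E'
from h import *
s=manip.read_state();d=dict(np.load('scene5.npz'));legs(d,s['tool_pos'],rot(s['ee_rot']))
E
```

```text
8 17 x -4.6..0.7 y [-7.2 -4.7  0.8  7.7  9.7]
16 20 x -4.9..1.3 y [-9.8 -4.   6.8  8.5 11.7]
24 24 x -4.3..2.9 y [-9.8 -6.   9.4 13.  15. ]
32 23 x -5.3..2.7 y [-7.9 -5.3 -4.2 13.3 15.6]
40 21 x -4.9..2.2 y [-8.5 -4.9 -2.6 13.4 15.6]
48 23 x -4.1..2.4 y [-8.3 -6.   5.6 10.3 14.8]
56 22 x -3.8..2.9 y [-9.3 -3.6 12.2 16.5 19.7]
64 22 x -3.5..1.7 y [-7.2 -4.8 19.5 21.8 26.1]
72 17 x -3.5..2.7 y [-7.2 -6.2 21.9 26.6 29.4]
80 6 x -2.7..0.3 y [-8.1 -7.5 -6.1 -5.  -3.7]
88 2 x -1.7..0.5 y [-7.4 -7.3 -7.1 -7.  -6.9]
```

Request:
servo_tool([
  {"slide": [-5.4, 2.3, 0], "rot": [0, 0, -0.015], "hand": 0.5},
  {"slide": [-10.9, 4.6, 0], "rot": [0, 0, -0.03], "hand": 0.5},
  {"slide": [-16.4, 6.9, 0], "rot": [0, 0, -0.053], "hand": 0.5},
  {"slide": [-21.8, 9.2, 0], "rot": [0, 0, -0.053], "hand": 0.5},
  {"slide": [-27.3, 11.6, 0], "rot": [0, 0, -0.053], "hand": 0.5},
  {"slide": [-32.8, 13.9, 0], "rot": [0, 0, -0.053], "hand": 0.5},
  {"slide": [-36.5, 15.4, -0.2], "rot": [0, 0, -0.053], "hand": 0.5},
  {"slide": [-38.3, 16.2, -0.2], "rot": [0, 0, -0.053], "hand": 0.5},
])

```text
time: 9.45
tool_pos: [0.5672, -0.2581, 0.2844]
ee_rot: [-3.139, 0.0, 1.396]
contact_force: [0.3, 0.4, -1.3]
width: 0.0109
```

Request:
servo_tool([
  {"slide": [0, 0, 0], "rot": [0, 0, 0], "hand": 0.5},
  {"slide": [0, 0, 0], "rot": [0, 0, 0], "hand": 0.5},
  {"slide": [0, 0, 0], "rot": [0, 0, 0], "hand": 0.5},
  {"slide": [0, 0, 0], "rot": [0, 0, 0], "hand": 0.5},
  {"slide": [0, 0, 0], "rot": [0, 0, 0], "hand": 0.5},
  {"slide": [0, 0, 0], "rot": [0, 0, 0], "hand": 0.5},
  {"slide": [0, 0, 0], "rot": [0, 0, 0], "hand": 0.5},
  {"slide": [0, 0, 0], "rot": [0, 0, 0], "hand": 0.5},
])

```text
time: 10.45
tool_pos: [0.5677, -0.2561, 0.2862]
ee_rot: [3.141, -0.0, 1.398]
contact_force: [-0.8, -1.7, -0.3]
width: 0.011
```

```bash
python3 - <<'E'
from h import *
s=manip.read_state();print(s['time'],s['tool_pos'],s['ee_rot'],s['width'])
t=s['tool_pos'];out=[]
for n in('scene','side','wrist'):
    d=get(n);np.savez(n+'6.npz',**d);F=f(d)
    if n=='wrist': cv2.imwrite('pics/w6.png',d['frame'][:,:,::-1]);continue
    q=rot(d['orientation']).T@(t-[0,0,.07]-d['position']);u,v=int(d['cx']+F*q[0]/-q[2]),int(d['cy']-F*q[1]/-q[2])
    v0,u0=max(0,v-65),max(0,u-50);print(n,v0,u0);c=d['frame'][v0:v0+130,u0:u0+100,::-1];out.append(cv2.resize(c,(400,520),interpolation=2))
    print(n);legs(d,t,rot(s['ee_rot']))
cv2.imwrite('pics/g6.png',np.hstack(out))
E
```

```text
10.45 [ 0.56770083 -0.25614234  0.28618144] [ 3.14143175e+00 -2.00011213e-05  1.39798609e+00] 0.011017271916067089
scene 132 154
scene
8 9 x -3.6..3.1 y [5.1 7.1 7.5 7.9 8.3]
16 22 x -4.5..3.3 y [-7.1  6.   7.4  8.9 11.3]
24 27 x -4.8..4.0 y [-8.3  7.9 11.5 13.2 15.9]
32 21 x -4.6..3.9 y [-7.  12.4 14.4 15.5 17.2]
40 15 x -3.7..3.0 y [-6.5 11.9 14.  14.5 15.3]
48 19 x -3.6..3.0 y [-8.4  8.9 10.8 12.  13.1]
56 21 x -3.5..2.9 y [11.8 13.9 16.1 17.8 19.1]
64 27 x -3.8..3.1 y [-6.8 19.8 22.2 24.2 27.4]
72 15 x -3.7..3.0 y [-9.2 23.5 26.4 27.  28.9]
side 20 301
side
8 36 x -2.4..4.7 y [-13.   -9.9  -3.4   2.3   5.5]
16 33 x -2.3..4.6 y [-13.4 -11.1  -6.6   4.6  10.5]
24 27 x -1.5..4.6 y [-12.9 -11.8  -7.3   8.7  11.9]
32 32 x -1.4..5.8 y [-12.9 -10.2  -6.3  10.1  14.5]
40 25 x -0.8..5.0 y [-12.8 -10.7   6.2   9.   14.6]
48 28 x -1.8..5.9 y [-12.1 -10.3   3.3   6.5  12. ]
56 24 x -1.7..4.5 y [-11.8 -10.9  -7.   12.8  17.4]
64 23 x -1.3..4.2 y [-11.8  -8.5  16.1  20.2  25.4]
72 15 x 0.3..4.6 y [-11.6 -10.   -8.2  22.9  25.3]
80 7 x -1.1..2.8 y [-11.  -10.5 -10.3  -8.7  -7.7]
88 3 x -0.8..1.8 y [-9.9 -9.3 -8.5 -7.7 -6.9]
```

View pics/g6.png

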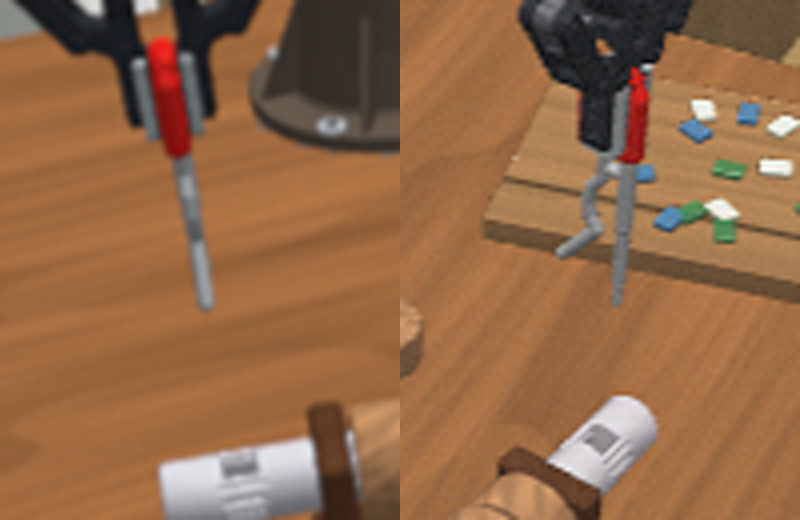

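Both views show the clip held upright. The straight-leg tip is at scene (206,209) and side (355,96), and the slot at scene (214,247) and side (351,129). I'll triangulate tip against slot and check the leg line in the clip's plane.

```bash
cat > tri.py <<'E'
from h import *
def tri(d1,p1,d2,p2):
    a,b=np.array(d1['position']),np.array(d2['position']);r,q=ray(d1,*p1),ray(d2,*p2)
    r/=np.linalg.norm(r);q/=np.linalg.norm(q)
    s=np.linalg.lstsq(np.stack([r,-q],1),b-a,rcond=None)[0];x,y=a+s[0]*r,b+s[1]*q
    return (x+y)/2,np.linalg.norm(x-y)
E
python3 - <<'E'
from tri import *
s=manip.read_state();t=s['tool_pos'];R0=rot(s['ee_rot'])
A,B=dict(np.load('scene6.npz')),dict(np.load('side6.npz'))
print('tip',tri(A,(205.75,208.5),B,(354.8,95)));
print('slot',tri(A,(213.7,247.2),B,(350.5,129)))
tip=tri(A,(205.75,208.5),B,(354.8,95))[0];print('tip tool mm',R0.T@(tip-t)*1000)
# slot centre from masks in fixed cams: dark region in bar
def legline(d,ax,val,lo,hi):
    C=cloud(d);Q=(C-t)@R0*1000
    ok=(d['range_z']>0)&(abs(Q[...,0])<25)&(Q[...,1]>lo)&(Q[...,1]<hi)&(Q[...,2]>12)&(Q[...,2]<105)
    o=(np.array(d['position'])-t)@R0*1000;out=[]
    for v in np.unique(np.where(ok)[0]):
        u=np.where(ok[v])[0];r=ray(d,u.mean(),v)@R0;p=o+r*(val-o[ax])/r[ax];out.append(p)
    out=np.array(out);i=1-ax;k=np.polyfit(out[:,2],out[:,i],1);print('slope deg',np.degrees(np.arctan(k[0])),'at z=19..36..90',np.polyval(k,[-19+19,36,90]).round(2),len(out));
    print(out[::4].round(1).tolist())
legline(B,0,0,-18,-1); legline(A,1,-8,-30,40)
E
```

```text
tip (array([ 0.56201507, -0.25802695,  0.19106792]), np.float64(0.005711495091942167))
slot (array([ 0.56375931, -0.25595613,  0.09935692]), np.float64(0.0031225889820837263))
tip tool mm [-2.81300587 -5.3056122  95.11343442]
slope deg -1.239243297452244 at z=19..36..90 [-7.16 -7.94 -9.11] 35
[[0.0, -3.4, 10.8], [0.0, -8.6, 19.7], [0.0, -9.4, 28.5], [0.0, -9.0, 37.8], [0.0, -8.6, 47.4], [0.0, -8.3, 57.1], [0.0, -9.0, 66.4], [0.0, -8.7, 76.5], [0.0, -8.3, 86.7]]
slope deg -1.6013760563110055 at z=19..36..90 [ 0.92 -0.09 -1.6 ] 40
[[3.3, -8.0, 18.1], [-1.0, -8.0, 25.5], [-1.0, -8.0, 33.7], [-0.5, -8.0, 42.0], [-0.9, -8.0, 50.3], [-0.5, -8.0, 58.8], [-0.9, -8.0, 67.3], [-0.5, -8.0, 76.0], [-0.9, -8.0, 84.6], [-2.2, -8.0, 93.2]]
```

The leg is upright within about half a degree, at tool (-0.5, -9.5) mm. Wrist and fixed cameras agree on the slot at about (0.564, -0.2557).

```bash
python3 - <<'E'
from h import *
go([.5735,-.2568,.202],1.398)
E
```

```text
slide [0.04 0.58 8.42] rot [ 0.0002 -0.      0.    ]
```

Request:
servo_tool([
  {"slide": [0, 0.6, 2], "rot": [0, 0, 0], "hand": 0.5},
  {"slide": [0, 0.6, 4], "rot": [0, 0, 0], "hand": 0.5},
  {"slide": [0, 0.6, 6], "rot": [0, 0, 0], "hand": 0.5},
  {"slide": [0, 0.6, 7.5], "rot": [0, 0, 0], "hand": 0.5},
  {"slide": [0, 0.6, 8.4], "rot": [0, 0, 0], "hand": 0.5},
  {"slide": [0, 0.6, 8.4], "rot": [0, 0, 0], "hand": 0.5},
  {"slide": [0, 0.6, 8.4], "rot": [0, 0, 0], "hand": 0.5},
  {"slide": [0, 0.6, 8.4], "rot": [0, 0, 0], "hand": 0.5},
])

```text
time: 11.6
tool_pos: [0.574, -0.2572, 0.203]
ee_rot: [3.14, 0.0, 1.398]
contact_force: [0.2, -0.0, -0.6]
width: 0.011
```

```bash
cat > look.py <<'E'
import sys
from h import *
k=sys.argv[1];s=manip.read_state();print(s['time'],s['tool_pos'],s['ee_rot'],s['contact_force'].round(1),s['width']);out=[]
for n,(u,v) in dict(scene=(214,230),side=(351,110)).items():
    d=get(n);np.savez(n+k+'.npz',**d);c=d['frame'][v-50:v+50,u-50:u+50,::-1];out.append(cv2.resize(c,(400,400),interpolation=2))
cv2.imwrite('pics/g%s.png'%k,np.hstack(out))
E
python3 look.py 7
```

```text
11.6 [ 0.57403205 -0.25724618  0.20298134] [3.14009030e+00 4.44236633e-05 1.39817368e+00] [ 0.2 -0.  -0.6] 0.010990963362425775
```

View pics/g7.png

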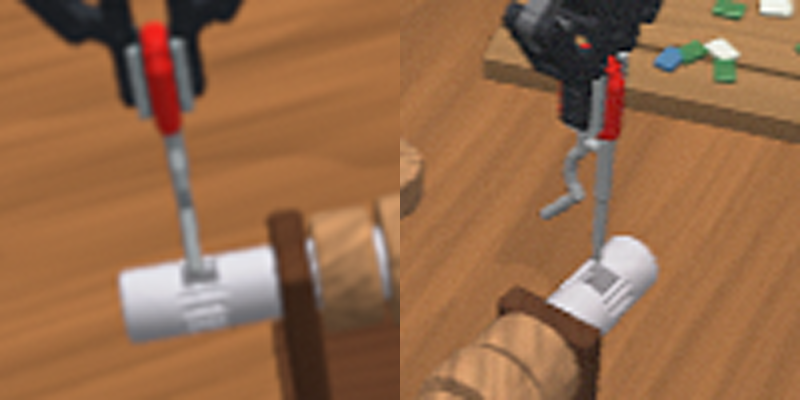

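In the side view the tip (598,258) sits right above the slot (600,278); in the scene it meets the slot at (194,268). Lowering gently.

Request:
servo_tool([
  {"slide": [0, 0, 0.4], "rot": [0, 0, 0], "hand": 0.5},
  {"slide": [0, 0, 0.8], "rot": [0, 0, 0], "hand": 0.5},
  {"slide": [0, 0, 1.2], "rot": [0, 0, 0], "hand": 0.5},
  {"slide": [0, 0, 1.6], "rot": [0, 0, 0], "hand": 0.5},
  {"slide": [0, 0, 2], "rot": [0, 0, 0], "hand": 0.5},
  {"slide": [0, 0, 2.4], "rot": [0, 0, 0], "hand": 0.5},
  {"slide": [0, 0, 2.4], "rot": [0, 0, 0], "hand": 0.5},
  {"slide": [0, 0, 2.4], "rot": [0, 0, 0], "hand": 0.5},
])

```text
time: 12.7
tool_pos: [0.5737, -0.2572, 0.1783]
ee_rot: [3.141, 0.0, 1.398]
contact_force: [0.5, 0.4, -0.6]
width: 0.0109
```

```bash
python3 look.py 8
```

```text
12.7 [ 0.57371883 -0.25718667  0.17829465] [3.14125895e+00 4.50327539e-05 1.39811662e+00] [ 0.5  0.4 -0.6] 0.010949990916738914
```

View pics/g8.png

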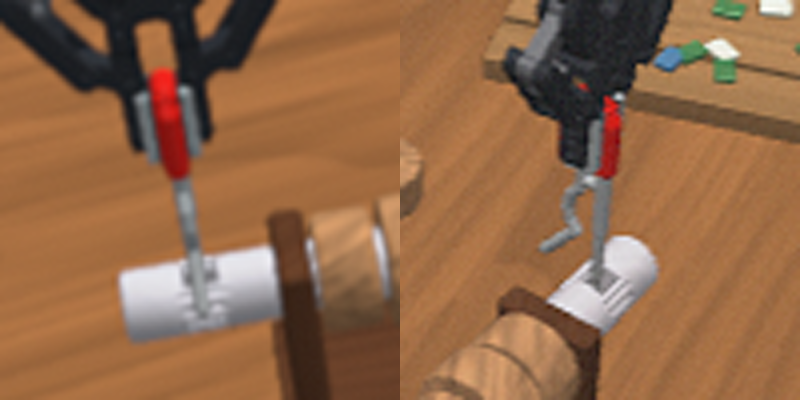

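The leg is in the slot in both views with no contact force. Pushing on with a firmer grip.

Request:
servo_tool([
  {"slide": [0, 0, 0.5], "rot": [0, 0, 0], "hand": 0.5},
  {"slide": [0, 0, 1], "rot": [0, 0, 0], "hand": 0.5},
  {"slide": [0, 0, 1.5], "rot": [0, 0, 0], "hand": 0.5},
  {"slide": [0, 0, 2], "rot": [0, 0, 0], "hand": 0.5},
  {"slide": [0, 0, 2.5], "rot": [0, 0, 0], "hand": 0.5},
  {"slide": [0, 0, 3], "rot": [0, 0, 0], "hand": 0.5},
  {"slide": [0, 0, 3], "rot": [0, 0, 0], "hand": 0.5},
  {"slide": [0, 0, 3], "rot": [0, 0, 0], "hand": 0.5},
], grip_force=110)

```text
time: 13.8
tool_pos: [0.574, -0.2571, 0.1483]
ee_rot: [3.141, -0.0, 1.398]
contact_force: [2.6, -0.0, -1.4]
width: 0.0106
```

Request:
servo_tool([
  {"slide": [0, 0, 0.3], "rot": [0, 0, 0], "hand": 0.5},
  {"slide": [0, 0, 0.6], "rot": [0, 0, 0], "hand": 0.5},
  {"slide": [0, 0, 0.9], "rot": [0, 0, 0], "hand": 0.5},
  {"slide": [0, 0, 1.2], "rot": [0, 0, 0], "hand": 0.5},
  {"slide": [0, 0, 1.5], "rot": [0, 0, 0], "hand": 0.5},
  {"slide": [0, 0, 1.8], "rot": [0, 0, 0], "hand": 0.5},
  {"slide": [0, 0, 2], "rot": [0, 0, 0], "hand": 0.5},
  {"slide": [0, 0, 2], "rot": [0, 0, 0], "hand": 0.5},
])

```text
time: 14.8
tool_pos: [0.5731, -0.257, 0.1275]
ee_rot: [-3.141, -0.0, 1.398]
contact_force: [3.2, 0.2, -4.5]
width: 0.0106
```

```bash
python3 look.py 9; python3 - <<'E'
from h import *
for n in('scene','side'):
    d=dict(np.load(n+'9.npz'));m=masks(d)['red'];C=cloud(d);P=C[m&(abs(C[...,0]-.57)<.05)&(abs(C[...,1]+.256)<.04)];print(n,P.mean(0),P[:,2].max())
E
```

```text
14.8 [ 0.57313974 -0.25701063  0.1275185 ] [-3.14054996e+00 -2.37793504e-04  1.39784395e+00] [ 3.2  0.2 -4.5] 0.010603421765645443
scene [ 0.58752048 -0.25977157  0.15217957] 0.16909208398602665
side [ 0.56150075 -0.25299207  0.1497404 ] 0.16921295555399896
```

Request:
servo_tool([
  {"slide": [0, 0, 0.15], "rot": [0, 0, 0], "hand": 0.5},
  {"slide": [0, 0, 0.3], "rot": [0, 0, 0], "hand": 0.5},
  {"slide": [0, 0, 0.4], "rot": [0, 0, 0], "hand": 0.5},
  {"slide": [0, 0, 0.45], "rot": [0, 0, 0], "hand": 0.5},
  {"slide": [0, 0, 0.5], "rot": [0, 0, 0], "hand": 0.5},
  {"slide": [0, 0, 0.55], "rot": [0, 0, 0], "hand": 0.5},
  {"slide": [0, 0, 0.6], "rot": [0, 0, 0], "hand": 0.5},
  {"slide": [0, 0, 0.6], "rot": [0, 0, 0], "hand": 0.5},
])

```text
time: 15.9
tool_pos: [0.5737, -0.2572, 0.1222]
ee_rot: [3.141, -0.0, 1.398]
contact_force: [2.2, -0.5, -0.5]
width: 0.0105
```

Request:
servo_tool([
  {"slide": [0, 0, 0.05], "rot": [0, 0, 0], "hand": 0.5},
  {"slide": [0, 0, 0.1], "rot": [0, 0, 0], "hand": 0.5},
  {"slide": [0, 0, 0.15], "rot": [0, 0, 0], "hand": 0.5},
  {"slide": [0, 0, 0.2], "rot": [0, 0, 0], "hand": 0.5},
  {"slide": [0, 0, 0.2], "rot": [0, 0, 0], "hand": 0.5},
  {"slide": [0, 0, 0.2], "rot": [0, 0, 0], "hand": 0.5},
  {"slide": [0, 0, 0.2], "rot": [0, 0, 0], "hand": 0.5},
  {"slide": [0, 0, 0.2], "rot": [0, 0, 0], "hand": 0.5},
])

```text
time: 16.9
tool_pos: [0.5742, -0.2573, 0.1206]
ee_rot: [3.14, 0.0, 1.398]
contact_force: [3.4, -2.1, 4.9]
width: 0.0107
```

Request:
servo_tool([
  {"slide": [0, 0, 0.05], "rot": [0, 0, 0], "hand": 0.5},
  {"slide": [0, 0, 0.1], "rot": [0, 0, 0], "hand": 0.5},
  {"slide": [0, 0, 0.15], "rot": [0, 0, 0], "hand": 0.5},
  {"slide": [0, 0, 0.15], "rot": [0, 0, 0], "hand": 0.5},
  {"slide": [0, 0, 0.15], "rot": [0, 0, 0], "hand": 0.5},
  {"slide": [0, 0, 0.15], "rot": [0, 0, 0], "hand": 0.5},
  {"slide": [0, 0, 0.15], "rot": [0, 0, 0], "hand": 0.5},
  {"slide": [0, 0, 0.15], "rot": [0, 0, 0], "hand": 0.5},
])

```text
time: 17.9
tool_pos: [0.5746, -0.2574, 0.1194]
ee_rot: [3.139, 0.0, 1.398]
contact_force: [3.2, -0.4, 6.5]
width: 0.0109
```

```bash
python3 look.py 10; python3 - <<'E'
from h import *
for n in('scene','side'):
    d=dict(np.load(n+'10.npz'));m=masks(d)['red'];C=cloud(d);P=C[m&(abs(C[...,0]-.57)<.05)&(abs(C[...,1]+.256)<.04)];print(n,P.mean(0),P[:,2].max())
E
```

```text
17.9 [ 0.57460581 -0.25735315  0.11942197] [3.13932898e+00 2.32499893e-04 1.39845917e+00] [ 3.2 -0.4  6.5] 0.010885524051021828
scene [ 0.58898742 -0.26003299  0.14448001] 0.16035427587378376
side [ 0.5632349  -0.25329361  0.14202632] 0.18065482677657685
```

View pics/g10.png

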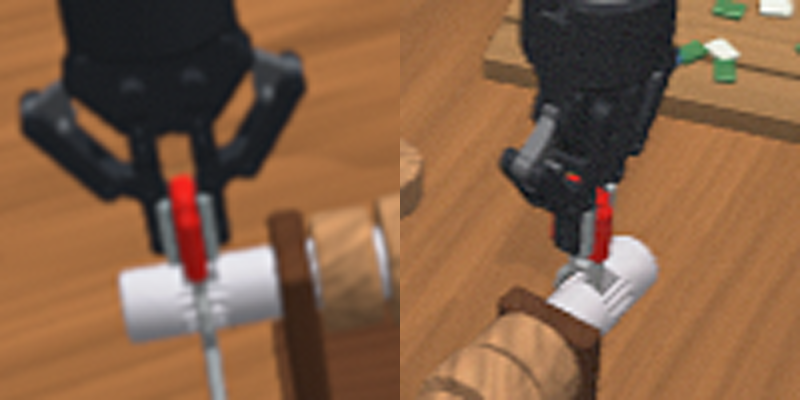

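Scene and side show the clip seated round the bar, handle (188,228), jaws clear of the bar. One more small press to confirm a firm stop.

Request:
servo_tool([
  {"slide": [0, 0, 0.05], "rot": [0, 0, 0], "hand": 0.5},
  {"slide": [0, 0, 0.1], "rot": [0, 0, 0], "hand": 0.5},
  {"slide": [0, 0, 0.15], "rot": [0, 0, 0], "hand": 0.5},
  {"slide": [0, 0, 0.2], "rot": [0, 0, 0], "hand": 0.5},
  {"slide": [0, 0, 0.2], "rot": [0, 0, 0], "hand": 0.5},
  {"slide": [0, 0, 0.2], "rot": [0, 0, 0], "hand": 0.5},
  {"slide": [0, 0, 0.2], "rot": [0, 0, 0], "hand": 0.5},
  {"slide": [0, 0, 0.2], "rot": [0, 0, 0], "hand": 0.5},
])

```text
time: 19.0
tool_pos: [0.5751, -0.2574, 0.1175]
ee_rot: [3.138, 0.0, 1.398]
contact_force: [5.5, -1.7, 5.2]
width: 0.0106
```

Request:
servo_tool([
  {"slide": [0, 0, -0.1], "rot": [0, 0, 0], "hand": 0.8},
  {"slide": [0, 0, -0.2], "rot": [0, 0, 0], "hand": 2},
  {"slide": [0, 0, -0.2], "rot": [0, 0, 0], "hand": 4},
  {"slide": [0, 0, -0.2], "rot": [0, 0, 0], "hand": 4},
  {"slide": [0, 0, -0.2], "rot": [0, 0, 0], "hand": 4},
  {"slide": [0, 0, -2], "rot": [0, 0, 0], "hand": 4},
  {"slide": [0, 0, -5], "rot": [0, 0, 0], "hand": 4},
  {"slide": [0, 0, -8], "rot": [0, 0, 0], "hand": 4},
])

```text
time: 20.0
tool_pos: [0.5737, -0.2572, 0.1989]
ee_rot: [3.141, 0.0, 1.398]
contact_force: [0.5, 0.7, 1.0]
width: 0.0401
```

Request:
servo_tool([
  {"slide": [0, 3, -2], "rot": [0, 0, 0], "hand": 4},
  {"slide": [0, 6, -4], "rot": [0, 0, 0], "hand": 4},
  {"slide": [0, 9, -6], "rot": [0, 0, 0], "hand": 4},
  {"slide": [0, 10, -6], "rot": [0, 0, 0], "hand": 4},
  {"slide": [0, 10, -6], "rot": [0, 0, 0], "hand": 4},
  {"slide": [0, 10, -6], "rot": [0, 0, 0], "hand": 4},
  {"slide": [0, 10, -6], "rot": [0, 0, 0], "hand": 4},
  {"slide": [0, 10, -6], "rot": [0, 0, 0], "hand": 4},
])

```text
time: 21.0
tool_pos: [0.6717, -0.2743, 0.2569]
ee_rot: [3.141, -0.0, 1.398]
contact_force: [0.1, 0.1, 0.4]
width: 0.0399
```

```bash
python3 look.py 11; cat > chk.py <<'E'
import sys
from h import *
k=sys.argv[1]
w=get('wrist');np.savez('w%s.npz'%k,**w)
m=masks(w)['red'];v,u=np.where(m[:260,200:440]);u+=200
for z in(.163,.139):
    P=np.array([plane(w,wray(w,a,b),z) for a,b in zip(u,v)])*1000;print('wrist',z,cv2.minAreaRect(P[:,:2].astype(np.float32)),P.mean(0))
for n in('scene','side'):
    d=dict(np.load(n+k+'.npz'));m=masks(d)['red'];C=cloud(d);P=C[m&(abs(C[...,0]-.57)<.06)&(abs(C[...,1]+.256)<.05)]*1000
    print(n,len(P),P.mean(0),np.percentile(P,[2,98],axis=0).round(1).tolist(),P[:,2].max())
    # handle in clip frame, side view
    ex=np.array([.985,-.172,0]);q=(P-[564,-255.7,85])@np.array([ex,[.172,.985,0],[0,0,1]]).T
    for a in range(25,90,8):
        g=q[(q[:,2]>=a)&(q[:,2]<a+8)]
        if len(g):print(a,len(g),'x %.1f..%.1f y %.1f..%.1f'%(g[:,0].min(),g[:,0].max(),g[:,1].min(),g[:,1].max()))
g=np.array([cv2.imread('pics/g%s.png'%k)])[0]
c=w['frame'][20:180,240:400,::-1];cv2.imwrite('pics/f%s.png'%k,np.hstack([cv2.resize(g,(600,300)),cv2.resize(c,(200,200))[[min(i,199) for i in range(300)]]]))
E
python3 chk.py 11
```

```text
21.0 [ 0.67171715 -0.27427004  0.2568905 ] [ 3.14136337e+00 -2.81800953e-05  1.39811686e+00] [0.1 0.1 0.4] 0.03986371397315204
wrist 0.163 ((583.1884155273438, -260.39495849609375), (9.761571884155273, 30.83664321899414), 80.0552749633789) [ 583.22505088 -260.41101012  163.        ]
wrist 0.139 ((581.0830688476562, -260.09893798828125), (10.751980781555176, 33.965240478515625), 80.05516052246094) [ 581.12336497 -260.11661706  139.        ]
scene 139 [ 594.13074816 -261.33500777  143.36214939] [[575.0, -267.1, 116.1], [601.3, -253.5, 158.3]] 158.7587751431181
25 5 x 34.3..35.7 y -2.2..1.8
33 13 x 7.2..37.9 y -3.6..4.5
41 15 x 33.1..38.7 y -3.6..4.1
49 23 x 8.9..37.7 y -5.8..4.7
57 27 x 31.2..37.8 y -5.5..4.5
65 49 x 10.7..34.5 y -6.0..4.5
73 7 x 15.1..25.7 y -4.4..1.6
side 236 [ 579.72942356 -254.98219445  139.14795703] [[565.0, -260.2, 117.7], [595.2, -250.5, 159.1]] 160.84095602461346
25 9 x 0.9..29.2 y -0.2..6.2
33 42 x -0.3..29.8 y -2.5..7.0
41 39 x 0.2..30.3 y -2.8..6.7
49 40 x 1.5..29.7 y -1.4..7.4
57 40 x 1.2..34.0 y -3.2..6.0
65 54 x 3.0..32.9 y -5.5..7.7
73 12 x 10.1..26.2 y -2.4..5.5
```

```bash
cat > cmp.py <<'E'
import sys
from h import *
k=sys.argv[1]
M=np.array([[.985,-.172,0],[.172,.985,0],[0,0,1]]);S=np.array([563.6,-255.7,85])
for n in('side','scene'):
    d=dict(np.load(n+k+'.npz'));C=(cloud(d)*1000-S)@M.T;ok=d['range_z']>0
    # grey clip y position
    hi=ok&(C[...,2]>40)&(C[...,2]<82)&(abs(C[...,0])<50)&(C[...,1]>150)&(C[...,1]<260);gy=np.median(C[hi][:,1]);
    for nm,y0 in(('red',0),('grey',gy)):
        print(n,nm,round(y0,1))
        for a in list(range(-60,-18,7))+list(range(22,84,6)):
            q=C[ok&(abs(C[...,1]-y0)<11)&(abs(C[...,0])<45)&(C[...,2]>=a)&(C[...,2]<a+6)]
            if len(q): print('  z%d n%d x %s y %s'%(a,len(q),np.percentile(q[:,0],[3,50,97]).round(1),np.percentile(q[:,1],[3,97]).round(1)))
E
python3 cmp.py 11
```

```text
side red 0
  z22 n15 x [ 2.2  6.1 24.3] y [0.3 5.1]
  z28 n22 x [ 0.4 14.3 30.4] y [-1.3  6.9]
  z34 n33 x [ 0.7 15.4 32.1] y [1.7 6.6]
  z40 n36 x [ 0.6 13.6 32.7] y [-2.7  6.5]
  z46 n29 x [ 2.1 14.7 33.3] y [-3.3  6.5]
  z52 n32 x [ 1.7 14.6 33. ] y [-1.9  6.8]
  z58 n37 x [ 2.3 15.5 34.3] y [-3.  6.]
  z64 n36 x [ 4.3 17.9 32.6] y [-4.7  6.4]
  z70 n38 x [ 7.6 18.9 28.7] y [-4.4  5.2]
side grey 217.6
  z-53 n4 x [-0.3  0.7  3.2] y [211.8 214.7]
  z-46 n2 x [-0.7 -0.5 -0.2] y [215.4 215.8]
  z-39 n4 x [-0.9 -0.5  1.7] y [212.3 215.7]
  z-32 n1 x [-2.3 -2.3 -2.3] y [213.8 213.8]
  z22 n18 x [-2.2  5.9 17.7] y [213. 219.]
  z28 n9 x [-1.7  0.9 18.6] y [214.1 218.6]
  z34 n33 x [-4.1  8.7 23.7] y [211.7 219.7]
  z40 n31 x [-4.8  7.4 24.9] y [210.8 219.8]
  z46 n31 x [-4.3  9.6 26.6] y [210.5 219.8]
  z52 n34 x [-4.8  9.8 27.6] y [213.7 220.4]
  z58 n31 x [-5.1 10.4 25.6] y [215.5 219.5]
  z64 n36 x [-5.   3.7 28.1] y [212.4 219.6]
  z70 n47 x [-2.1  6.2 26.3] y [208.4 219.7]
  z76 n36 x [ 2.9 11.2 21.2] y [209.6 218.6]
scene red 0
  z-53 n1 x [1.7 1.7 1.7] y [2.4 2.4]
  z-46 n11 x [1
[... 573 characters left out ...]
 [3.1 3.1 3.1] y [213.5 213.5]
  z-53 n5 x [0.4 3.6 5.4] y [210.8 213.4]
  z-46 n5 x [2.7 5.3 7. ] y [209.7 213. ]
  z-39 n21 x [ 2.  34.2 39.7] y [209.4 215.6]
  z-32 n18 x [ 2.7 29.5 35.6] y [209.  215.2]
  z-25 n11 x [ 9.  23.8 28.1] y [209.7 215.4]
  z22 n8 x [ 2.4  7.  17.5] y [208.6 210.8]
  z28 n3 x [26.3 29.1 30.8] y [208.9 213.5]
  z34 n25 x [ 2.9 27.3 32.1] y [206.8 215.8]
  z40 n25 x [ 2.8 27.6 31.8] y [206.9 216.1]
  z46 n19 x [ 2.3 28.6 32.6] y [207.1 216.5]
  z52 n22 x [ 2.9 27.7 31.6] y [207.  216.4]
  z58 n24 x [ 1.3 29.2 31.3] y [207.7 216.4]
  z64 n24 x [ 4.6 26.5 30.2] y [207.  217.9]
  z70 n36 x [ 4.9 20.7 26.5] y [206.8 216.8]
  z76 n16 x [ 6.4 12.8 20.5] y [209.2 216.9]
```

Measured against the fitted grey clip in the same views, the red one went too far: about 4 mm low and leaning about 4-5° toward +x, with its handle 7 mm off. The last presses tipped it. I'll regrip it, bring it back upright and recheck.

```bash
python3 - <<'E'
from h import *
go([.5813,-.2588,.18],1.398)
go([.5813,-.2588,.117],1.398)
E
```

```text
slide [-0.03 -9.21  7.68] rot [ 0.0003 -0.      0.0001]
slide [-0.03 -9.21 13.98] rot [ 0.0003 -0.      0.0001]
```

Request:
servo_tool([
  {"slide": [0, -5, 3], "rot": [0, 0, 0], "hand": 4},
  {"slide": [0, -9.2, 6], "rot": [0, 0, 0], "hand": 4},
  {"slide": [0, -9.2, 7.5], "rot": [0, 0, 0], "hand": 4},
  {"slide": [0, -9.2, 10], "rot": [0, 0, 0], "hand": 4},
  {"slide": [0, -9.2, 12.5], "rot": [0, 0, 0], "hand": 4},
  {"slide": [0, -9.2, 14], "rot": [0, 0, 0], "hand": 4},
  {"slide": [0, -9.2, 14], "rot": [0, 0, 0], "hand": 4},
  {"slide": [0, -9.2, 14], "rot": [0, 0, 0], "hand": 2.5},
])

```text
time: 22.15
tool_pos: [0.5824, -0.2587, 0.1176]
ee_rot: [3.14, 0.0, 1.398]
contact_force: [0.6, -1.3, 0.2]
width: 0.0255
```

Request:
servo_tool([
  {"slide": [0, 0, 0], "rot": [0, 0, 0], "hand": 0.5},
  {"slide": [0, 0, 0], "rot": [0, 0, 0], "hand": 0.5},
  {"slide": [0, 0, 0], "rot": [0, 0, 0], "hand": 0.5},
  {"slide": [0, -0.1, -0.1], "rot": [-0.02, 0, 0], "hand": 0.5},
  {"slide": [0, -0.25, -0.2], "rot": [-0.04, 0, 0], "hand": 0.5},
  {"slide": [0, -0.4, -0.3], "rot": [-0.06, 0, 0], "hand": 0.5},
  {"slide": [0, -0.55, -0.4], "rot": [-0.08, 0, 0], "hand": 0.5},
  {"slide": [0, -0.55, -0.4], "rot": [-0.08, 0, 0], "hand": 0.5},
], grip_force=110)

```text
time: 23.15
tool_pos: [0.5765, -0.2576, 0.1215]
ee_rot: [3.059, 0.0, 1.398]
contact_force: [4.8, -0.7, 2.5]
width: 0.0109
```

```bash
python3 look.py 12; python3 cmp.py 12 | grep -v grey | awk '/side|scene/{print} /z-|z[2-7]/{print}' | head -40
```

```text
23.15 [ 0.57645085 -0.25759364  0.1215296 ] [3.05906683e+00 7.65406600e-06 1.39831882e+00] [ 4.8 -0.7  2.5] 0.010879314120748657
side red 0
  z22 n21 x [-3.2  4.8 16.2] y [-0.   5.7]
  z28 n5 x [-4.4 -2.8  3.4] y [1.1 5.5]
  z34 n15 x [-5.8 -1.9  6.8] y [-1.2  8.5]
  z40 n14 x [-4.6 -0.3  6.3] y [-0.8 10.3]
  z46 n13 x [-7.  -2.4  2. ] y [0.1 7.3]
  z52 n11 x [-5.6 -2.   2.2] y [0.6 8.5]
  z58 n15 x [-6.4 -1.7  4.8] y [-1.1  9.8]
  z64 n16 x [-5.5 -1.1  4. ] y [-3.1 10.7]
  z70 n19 x [-2.3  0.8 14.5] y [-8.7  5.4]
  z76 n10 x [-1.4  2.  14.1] y [-9.3  5.2]
  z-53 n6 x [-0.7  0.1  3. ] y [212.6 215.4]
  z-46 n3 x [-0.2  0.2  1.9] y [214.7 215.7]
  z-39 n5 x [-1.4 -0.9  0.2] y [211.6 217.3]
  z22 n21 x [-2.3  8.  16.7] y [213.1 218. ]
  z28 n8 x [-2.4  0.7 12.5] y [213.4 218.5]
  z34 n28 x [-4.5  8.6 24.2] y [211.7 220.6]
  z40 n36 x [-5.   8.9 26.2] y [211.4 219.7]
  z46 n29 x [-5.1  8.  26.7] y [211.1 219.6]
  z52 n38 x [-4.6 10.1 27.3] y [214.  219.8]
  z58 n32 x [-4.7  8.3 25.2] y [212.5 220. ]
  z64 n37 x [-4.   3.6 28.7] y [210.7 220. ]
  z70 n42 x [-1.2  7.7 24.8] y [209.3 219.7]
  z76 n41 x [ 2.5 12.2 21.8] y [209.7 218.6]
scene red 0
  z-39 n15 x [14.3 39.6 42.3] y [-3.4  2.7]
  z-32 n16 x [15.5 33.6 38.7] y [-3.2  2.9]
  z-25 n17 x [22.6 26.8 32.6] y [-3.7  2.5]
  z28 n6 x [25.  28.6 30.1] y [-4.7  4. ]
  z34 n21 x [22.9 28.1 30.3] y [-8.4  6.8]
  z40 n31 x [23.1 27.3 30.6] y [-10.6   9.6]
  z46 n33 x [23.2 26.1 31.1] y [-9.9 10.5]
  z52 n31 x [20.9 25.4 31.3] y [-9.4  9.6]
  z58 n30 x [21.1 25.7 29.8] y [-10.   10.6]
  z64 n39 x [21.  24.3 29.5] y [-10.3   9.4]
  z70 n72 x [ 4.6 20.3 26. ] y [-9.4  9.9]
  z76 n20 x [ 6.3 17.1 22.5] y [-10.7   9.4]
  z-60 n1 x [1.2 1.2 1.2] y [211.8 211.8]
  z-53 n4 x [1.9 4.3 6.4] y [211.3 213. ]
  z-46 n7 x [ 3.2  6.1 38. ] y [209.7 213.1]
```

Now slightly over-corrected (about 3° the other way), so I ease it back, release and remeasure.

Request:
servo_tool([
  {"slide": [0, -0.05, 0], "rot": [0.025, 0, 0], "hand": 0.5},
  {"slide": [0, -0.1, 0], "rot": [0.05, 0, 0], "hand": 0.5},
  {"slide": [0, -0.1, 0], "rot": [0.05, 0, 0], "hand": 0.5},
  {"slide": [0, -0.1, 0], "rot": [0.05, 0, 0], "hand": 1.5},
  {"slide": [0, -0.1, 0], "rot": [0.05, 0, 0], "hand": 4},
  {"slide": [0, -0.1, 0], "rot": [0.05, 0, 0], "hand": 4},
  {"slide": [0, 0, -4], "rot": [0.08, 0, 0], "hand": 4},
  {"slide": [0, 1, -8], "rot": [0.08, 0, 0], "hand": 4},
])

```text
time: 24.25
tool_pos: [0.5787, -0.2581, 0.2014]
ee_rot: [-3.138, 0.0, 1.398]
contact_force: [0.3, -0.4, 0.2]
width: 0.0399
```

```bash
python3 look.py 13; python3 cmp.py 13
```

```text
24.25 [ 0.5786551  -0.25810202  0.20144347] [-3.13841998e+00  6.35697856e-05  1.39802089e+00] [ 0.3 -0.4  0.2] 0.039865365056767466
side red 0
  z22 n13 x [ 2.3  8.2 23.4] y [-0.3  4.3]
  z28 n28 x [ 2.  16.5 34.3] y [1.2 7.5]
  z34 n33 x [ 1.2 19.4 33.2] y [0.2 7.1]
  z40 n38 x [ 2.5 14.3 34.1] y [0.7 7.8]
  z46 n30 x [ 2.6 16.2 35. ] y [-3.8  6.3]
  z52 n33 x [ 3.1 20.  36. ] y [0.5 7. ]
  z58 n35 x [ 4.7 20.5 37.4] y [1.6 6.7]
  z64 n37 x [ 7.  17.9 34.3] y [-2.6  6.7]
  z70 n28 x [10.5 19.5 30.5] y [-3.   5.8]
  z76 n1 x [19.5 19.5 19.5] y [3.7 3.7]
side grey 217.7
  z-53 n4 x [-1.  -0.2  2.2] y [212.8 215.8]
  z-46 n3 x [-1.5  1.3  2.2] y [215.8 217.2]
  z-39 n4 x [-2.  -0.8  0.2] y [212.7 217.3]
  z22 n17 x [-2.7  7.  17.5] y [213.5 217.6]
  z28 n10 x [-3.4 -1.  11.9] y [213.8 218.5]
  z34 n31 x [-4.6 11.9 26. ] y [212.3 219.9]
  z40 n36 x [-5.   6.5 24. ] y [211.1 220.3]
  z46 n29 x [-4.7  6.5 25.4] y [211.  219.7]
  z52 n32 x [-4.5 11.2 25.7] y [216.1 220. ]
  z58 n32 x [-4.6  9.  26.4] y [211.6 220. ]
  z64 n37 x [-4.2  4.5 27.4] y [210.4 220.2]
  z70 n46 x [-2.4  6.7 25.2] 
[... 663 characters left out ...]
 [3.2 3.2 3.2] y [211.3 213.4]
  z-53 n4 x [2.3 3.9 4.6] y [211.1 213.5]
  z-46 n5 x [3.  3.8 6.5] y [209.5 213.5]
  z-39 n20 x [ 1.3 33.9 39.7] y [209.6 215.7]
  z-32 n18 x [ 3.2 30.4 35.5] y [209.2 214.9]
  z-25 n19 x [ 5.  25.4 31. ] y [209.5 215.7]
  z22 n9 x [ 1.7 15.2 18.8] y [208.6 214.3]
  z28 n3 x [28.5 28.7 29.3] y [208.3 214. ]
  z34 n27 x [ 2.2 27.5 32.1] y [206.8 216.2]
  z40 n20 x [ 2.8 28.6 31.5] y [206.7 216.1]
  z46 n19 x [ 2.9 27.2 31.8] y [207.  215.1]
  z52 n24 x [ 3.5 27.8 31.8] y [207.1 216.3]
  z58 n24 x [ 3.1 29.5 32.9] y [207.1 216.5]
  z64 n26 x [ 4.9 27.3 30.5] y [206.9 217.7]
  z70 n34 x [ 3.9 20.3 27.3] y [207.1 217.8]
  z76 n18 x [ 6.2 16.3 23.1] y [209.1 215.7]
```

```bash
for k in 9 10; do echo == $k; python3 cmp.py $k | awk '/grey/{f=0} /red/{f=1} f'; done
python3 - <<'E'
from h import *
# silhouette of steel+red of the clip projected on bar-frame plane y=0 from scene/side pixel depth points: list below bar
M=np.array([[.985,-.172,0],[.172,.985,0],[0,0,1]]);S=np.array([563.6,-255.7,85])
for k in('6','13'):
  for n in('scene','side'):
    d=dict(np.load(n+k+'.npz'));C=(cloud(d)*1000-S)@M.T;q=C[(d['range_z']>0)&(abs(C[...,1])<9)&(abs(C[...,0])<45)&(C[...,2]<-18)&(C[...,2]>-70)]
    if k=='13':
        q=q[np.argsort(-q[:,2])];print(n,q[::1].round(0).astype(int)[:, [0,2]].tolist())
E
```

```text
== 9
side red 0
  z22 n16 x [-3.1  3.7 18.4] y [0.6 5. ]
  z28 n18 x [-3.5  4.6 18. ] y [0.2 5.2]
  z34 n6 x [-3.1  0.2  4. ] y [-0.4  5.1]
  z40 n13 x [-6.1 -1.3 23.9] y [ 0.8 10.8]
  z46 n14 x [-6.1 -1.5 27.9] y [0.7 9.2]
  z52 n14 x [-6.4 -2.6 28. ] y [ 1.8 10. ]
  z58 n13 x [-6.1 -2.2  2.2] y [-1.5 10.5]
  z64 n14 x [-6.1 -3.2  3. ] y [-1.   9.9]
  z70 n18 x [-4.9 -3.1  0.2] y [-8.2 10.3]
  z76 n24 x [-2.7  0.1 12.8] y [-8.7  7.9]
  z82 n17 x [-1.1  2.5 20.2] y [-10.3   8. ]
scene red 0
  z-39 n1 x [1.2 1.2 1.2] y [2.6 2.6]
  z-32 n12 x [38.1 41.6 43.6] y [-3.4  2.3]
  z-25 n13 x [30.5 35.3 38.2] y [-3.6  2.1]
  z22 n10 x [16.9 18.1 21.6] y [-3.2  2.2]
  z28 n2 x [18.6 18.6 18.6] y [-3.   2.4]
  z34 n4 x [28.1 28.4 28.6] y [-2.3  3.1]
  z40 n22 x [20.1 28.4 30.9] y [-9.3  9. ]
  z46 n29 x [20.6 24.6 29.8] y [-9.6 10.5]
  z52 n31 x [20.  26.2 30.7] y [-10.2   9.6]
  z58 n31 x [19.9 26.9 29.9] y [-9.8 10.3]
  z64 n33 x [20.9 23.5 29.9] y [-10.5   9.8]
  z70 n39 x [20.4 23.4 29.6] y [-9.7 10.3]
  z76 n62 x [ 3.6 20.4 26.1] y [-9.2  9.3]
  z82 n32 x [ 5.9 18.2 23.2] y [-9.8 10.2]
== 
[... 1055 characters left out ...]
 y [-10.6  10.3]
  z82 n11 x [ 9.4 23.9 26.7] y [-9.9 10.1]
scene [[21, -20], [24, -20], [23, -21], [20, -22], [21, -22], [22, -23], [22, -24], [22, -24], [25, -24], [22, -25], [28, -25], [21, -25], [22, -26], [23, -27], [21, -28], [27, -28], [24, -28], [23, -29], [26, -29], [26, -30], [27, -30], [30, -30], [27, -31], [29, -32], [26, -32], [26, -32], [31, -33], [30, -33], [25, -34], [2, -34], [28, -34], [31, -35], [26, -35], [30, -35], [31, -35], [31, -36], [28, -36], [31, -37], [29, -39], [31, -39], [30, -39], [32, -40], [32, -40], [34, -40], [34, -41], [31, -42], [34, -43], [32, -44], [33, -44], [33, -44], [34, -44], [36, -45], [35, -45], [34, -45], [29, -46], [36, -46], [36, -47]]
side []
```

The clip swings past upright when released under side load, so I'll regrip it. This time I'll bring it upright with the side force near zero, then let the grip go gradually.

Request:
servo_tool([
  {"slide": [0, 0.4, 3], "rot": [-0.003, 0, 0], "hand": 4},
  {"slide": [0, 0.4, 6], "rot": [-0.003, 0, 0], "hand": 4},
  {"slide": [0, 0.4, 8], "rot": [-0.003, 0, 0], "hand": 4},
  {"slide": [0, 0.4, 8.4], "rot": [-0.003, 0, 0], "hand": 4},
  {"slide": [0, 0.4, 8.4], "rot": [-0.003, 0, 0], "hand": 4},
  {"slide": [0, 0.4, 8.4], "rot": [-0.003, 0, 0], "hand": 0.5},
  {"slide": [0, 0.4, 8.4], "rot": [-0.003, 0, 0], "hand": 0.5},
  {"slide": [0, 0.4, 8.4], "rot": [-0.003, 0, 0], "hand": 0.5},
], grip_force=110)

```text
time: 25.35
tool_pos: [0.5841, -0.259, 0.1182]
ee_rot: [3.137, 0.0, 1.398]
contact_force: [0.1, -0.5, 3.5]
width: 0.0104
```

Request:
servo_tool([
  {"slide": [0, 0, 0], "rot": [0, 0, 0], "hand": 0.5},
  {"slide": [0, -0.1, -0.1], "rot": [-0.02, 0, 0], "hand": 0.5},
  {"slide": [0, -0.2, -0.2], "rot": [-0.04, 0, 0], "hand": 0.5},
  {"slide": [0, -0.3, -0.3], "rot": [-0.06, 0, 0], "hand": 0.5},
  {"slide": [0, -0.4, -0.4], "rot": [-0.08, 0, 0], "hand": 0.5},
  {"slide": [0, -0.42, -0.4], "rot": [-0.09, 0, 0], "hand": 0.5},
  {"slide": [0, -0.42, -0.4], "rot": [-0.09, 0, 0], "hand": 0.5},
  {"slide": [0, -0.42, -0.4], "rot": [-0.09, 0, 0], "hand": 0.5},
])

```text
time: 26.35
tool_pos: [0.5798, -0.2582, 0.1215]
ee_rot: [3.048, 0.0, 1.398]
contact_force: [3.2, -0.1, 2.1]
width: 0.0109
```

```bash
python3 look.py 14; python3 cmp.py 14 | awk '/grey/{f=0} /red/{f=1} f'
python3 - <<'E'
from h import *
print(manip.read_state()['torque'])
E
```

```text
26.35 [ 0.57976453 -0.2581667   0.12148552] [3.04801618e+00 7.03859381e-05 1.39831213e+00] [ 3.2 -0.1  2.1] 0.010853932194463026
side red 0
  z22 n14 x [ 0.4  8.  19.4] y [-1.3  4.6]
  z28 n11 x [-1.1  3.1 10.4] y [0.5 6.1]
  z34 n16 x [-2.2  0.8  7.2] y [-2.2  6.6]
  z40 n12 x [-2.7  2.2  9.4] y [0.1 9.4]
  z46 n14 x [-3.   0.5  7.5] y [-0.2 10. ]
  z52 n15 x [-3.   1.5  7.3] y [ 0.9 10.7]
  z58 n15 x [-3.1  2.9  7.7] y [-6.9  9.6]
  z64 n17 x [-1.   2.5  4.5] y [-8.   6.5]
  z70 n18 x [ 2.9  5.7 25.5] y [-10.3   6.7]
  z76 n5 x [1.2 3.2 8.4] y [-10.4   7.2]
  z82 n11 x [ 0.4  2.1 17.2] y [-9.5 10.2]
scene red 0
  z-46 n4 x [35.7 36.7 38.6] y [-3.2  2.5]
  z-39 n16 x [13.7 32.9 38.8] y [-3.7  2.6]
  z-32 n15 x [11.4 29.  34.8] y [-3.1  3. ]
  z-25 n13 x [20.1 23.3 26.4] y [-3.5  2.9]
  z28 n10 x [29.  31.7 33.5] y [-4.8  4. ]
  z34 n15 x [26.4 30.9 33.4] y [-8.9  4.9]
  z40 n29 x [26.1 29.6 34.5] y [-9.6  9.8]
  z46 n33 x [24.8 28.6 35.1] y [-10.1  10.3]
  z52 n34 x [23.8 27.7 34.7] y [-10.5   9.6]
  z58 n36 x [24.6 30.4 34.3] y [-9.8 10.3]
  z64 n42 x [23.5 28.  33.3] y [-9.   9.5]
  z70 n77 x [ 7.3 22.1 28.3] y [-9.6  9.5]
  z76 n12 x [ 9.4 24.8 26.4] y [-10.8  10.4]
  z82 n12 x [ 9.2 24.  25.6] y [-9.8 10.4]
[ 0.12929066 -1.08492984 -0.01306513]
```

The clip is upright but about 2 mm deep, so its bight rests on the slot edge and tips it. I raise it about 2.5 mm to the bar's centre and recheck the force.

Request:
servo_tool([
  {"slide": [0, 0, -0.05], "rot": [0, 0, 0], "hand": 0.5},
  {"slide": [0, -0.05, -0.1], "rot": [0, 0, 0], "hand": 0.5},
  {"slide": [0, -0.05, -0.15], "rot": [0, 0, 0], "hand": 0.5},
  {"slide": [0, -0.1, -0.2], "rot": [0, 0, 0], "hand": 0.5},
  {"slide": [0, -0.1, -0.25], "rot": [0, 0, 0], "hand": 0.5},
  {"slide": [0, -0.1, -0.25], "rot": [0, 0, 0], "hand": 0.5},
  {"slide": [0, -0.1, -0.25], "rot": [0, 0, 0], "hand": 0.5},
  {"slide": [0, -0.1, -0.25], "rot": [0, 0, 0], "hand": 0.5},
])

```text
time: 27.45
tool_pos: [0.5781, -0.258, 0.1236]
ee_rot: [3.049, -0.0, 1.398]
contact_force: [3.4, -0.7, -0.1]
width: 0.0104
```

```bash
python3 look.py 15; python3 cmp.py 15 | awk '/grey/{f=0} /red/{f=1} f'
```

```text
27.45 [ 0.57813463 -0.25797167  0.12364052] [ 3.04852970e+00 -2.71056384e-06  1.39805250e+00] [ 3.4 -0.7 -0.1] 0.010355475130490349
side red 0
  z22 n21 x [-2.5  8.3 16.1] y [0. 5.]
  z28 n7 x [-2.5 -0.8  3.6] y [2.  5.2]
  z34 n14 x [-3.5  1.5 10.7] y [ 0.7 10.4]
  z40 n12 x [-4.6  1.2  5.1] y [1.1 9.9]
  z46 n15 x [-4.1 -1.4  5.3] y [-1.7  6.4]
  z52 n14 x [-4.2  0.3  4.8] y [-2.6 10.6]
  z58 n13 x [-3.5 -1.4  3. ] y [-2.7  9.1]
  z64 n18 x [-3.2  0.3  5.4] y [-7.  10.4]
  z70 n20 x [-0.2  2.3 13.3] y [-9.8  9.9]
  z76 n11 x [ 0.7  5.1 20. ] y [-10.3   4.2]
  z82 n7 x [-0.4  0.3  9.3] y [-7.8 10.4]
scene red 0
  z-46 n1 x [36.9 36.9 36.9] y [0.9 0.9]
  z-39 n14 x [12.7 33.9 38.6] y [-3.8  2.3]
  z-32 n17 x [12.7 29.6 35.9] y [-3.6  2.9]
  z-25 n16 x [19.7 24.  27.4] y [-3.5  2.8]
  z22 n1 x [18.8 18.8 18.8] y [1.6 1.6]
  z28 n5 x [27.7 29.6 32. ] y [-4.8  2.1]
  z34 n18 x [25.3 29.8 32.8] y [-5.3  7.1]
  z40 n26 x [24.4 28.  33.8] y [-10.6   8.5]
  z46 n33 x [24.3 29.5 32.1] y [-9.7 10.6]
  z52 n34 x [22.9 26.4 32.3] y [-10.7   9.7]
  z58 n30 x [24.1 29.5 31.9] y [-9.6  8.7]
  z64 n40 x [23.2 27.1 31.6] y [-10.5  10.5]
  z70 n70 x [ 6.  23.  27.6] y [-9.7  9.7]
  z76 n29 x [ 6.2 18.7 24.9] y [-10.6   9.8]
  z82 n16 x [ 6.5 23.1 24.6] y [-9.9 10.4]
```

The clip's profile now matches the fitted grey clip at every height, and Fz is about 0. I ease the side force off and release softly.

Request:
servo_tool([
  {"slide": [0, 0.1, 0], "rot": [0, 0, 0], "hand": 0.5},
  {"slide": [0, 0.15, 0], "rot": [0, 0, 0], "hand": 0.5},
  {"slide": [0, 0.15, 0], "rot": [0, 0, 0], "hand": 0.5},
  {"slide": [0, 0.15, 0], "rot": [0, 0, 0], "hand": 0.5},
  {"slide": [0, 0.15, 0], "rot": [0, 0, 0], "hand": 0.5},
  {"slide": [0, 0.15, 0], "rot": [0, 0, 0], "hand": 0.5},
  {"slide": [0, 0.15, 0], "rot": [0, 0, 0], "hand": 0.5},
  {"slide": [0, 0.15, 0], "rot": [0, 0, 0], "hand": 0.5},
], grip_force=20)

```text
time: 28.55
tool_pos: [0.5795, -0.2582, 0.1236]
ee_rot: [3.049, -0.0, 1.398]
contact_force: [-0.3, -0.1, -0.9]
width: 0.0106
```

Request:
servo_tool([
  {"slide": [0, 0, 0], "rot": [0, 0, 0], "hand": 1.3},
  {"slide": [0, 0, 0], "rot": [0, 0, 0], "hand": 1.5},
  {"slide": [0, 0, 0], "rot": [0, 0, 0], "hand": 2},
  {"slide": [0, 0, 0], "rot": [0, 0, 0], "hand": 4},
  {"slide": [0, 0, 0], "rot": [0, 0, 0], "hand": 4},
  {"slide": [0, 0, 0], "rot": [0, 0, 0], "hand": 4},
  {"slide": [0, 0, 0], "rot": [0, 0, 0], "hand": 4},
  {"slide": [0, 0, 0], "rot": [0, 0, 0], "hand": 4},
])

```text
time: 29.55
tool_pos: [0.5797, -0.2582, 0.1237]
ee_rot: [3.048, -0.0, 1.398]
contact_force: [0.1, -0.4, -0.2]
width: 0.0397
```

```bash
python3 look.py 16; python3 cmp.py 16 | awk '/grey/{f=0} /red/{f=1} f'
```

```text
29.55 [ 0.57970008 -0.25818654  0.12374883] [ 3.04840887e+00 -9.77237228e-06  1.39810548e+00] [ 0.1 -0.4 -0.2] 0.03970184889696257
side red 0
  z22 n9 x [ 2.9  4.8 15.2] y [0.5 7.2]
  z28 n8 x [ 1.9  6.7 12.8] y [3.6 6.4]
  z34 n18 x [ 0.8  7.  15.2] y [0.8 7.8]
  z40 n16 x [ 1.3  3.9 12. ] y [-1.6  5.4]
  z46 n12 x [ 2.4  5.5 10.8] y [-1.1  6. ]
  z52 n14 x [ 3.2  6.8 12.7] y [-1.9  6.5]
  z58 n16 x [ 4.2  6.2 10.2] y [-3.3  7.7]
  z64 n9 x [ 7.4  9.6 11.2] y [-1.9  5.2]
  z70 n14 x [ 9.4 23.2 28.6] y [-2.9  4.6]
scene red 0
  z-53 n1 x [-0.5 -0.5 -0.5] y [2.7 2.7]
  z-46 n15 x [12.4 33.5 37.9] y [-3.2  3.3]
  z-39 n15 x [10.7 29.8 34.6] y [-3.3  2.8]
  z-32 n14 x [ 8.2 26.5 29. ] y [-2.6  3.2]
  z-25 n9 x [19.9 22.  24.5] y [-3.3  2.9]
  z22 n5 x [30.6 34.  36.8] y [-6.   4.5]
  z28 n21 x [ 8.1 35.3 37.1] y [-4.9  5.6]
  z34 n13 x [17.5 35.4 37.6] y [-6.1  4.6]
  z40 n20 x [ 7.9 36.8 38.9] y [-5.8  5.2]
  z46 n17 x [22.1 37.9 40.5] y [-5.7  4.9]
  z52 n21 x [11.1 37.4 40.3] y [-5.9  5.3]
  z58 n25 x [24.9 36.2 38.6] y [-6.2  4.8]
  z64 n36 x [10.9 31.1 36.7] y [-5.1  4.9]
  z70 n23 x [14.3 21.5 31.2] y [-4.9  3. ]
```

Forces read about zero before release and the clip still settled to the same slight lean. It looks like the clip's own play on the bar under gravity, not something the gripper causes. I retreat and do the final check.

Request:
servo_tool([
  {"slide": [0, 0, -2], "rot": [0, 0, 0], "hand": 4.5},
  {"slide": [0, 0, -5], "rot": [0, 0, 0], "hand": 4.5},
  {"slide": [0, 0, -9], "rot": [0.05, 0, 0], "hand": 4.5},
  {"slide": [0, 3, -13], "rot": [0.092, 0, 0], "hand": 4.5},
  {"slide": [0, 8, -14], "rot": [0.092, 0, 0], "hand": 4.5},
  {"slide": [0, 11, -14], "rot": [0.092, 0, 0], "hand": 4.5},
  {"slide": [0, 11, -14], "rot": [0.092, 0, 0], "hand": 4.5},
  {"slide": [0, 11, -14], "rot": [0.092, 0, 0], "hand": 4.5},
])

```text
time: 30.65
tool_pos: [0.6742, -0.2747, 0.2727]
ee_rot: [3.142, -0.0, 1.398]
contact_force: [-0.7, 0.4, -0.2]
width: 0.0453
```

```bash
python3 look.py 17; python3 cmp.py 17| awk '/grey/{f=0} /red/{f=1} f'; python3 chk.py 17 | grep wrist; python3 - <<'E'
from h import *
for k in '0','17':
    d=dict(np.load('side%s.npz'%k));C=cloud(d);m=masks(d);P=C[m['blue']&(abs(C[...,2]-.12)<.03)&(abs(C[...,1]-.23)<.06)&(abs(C[...,0]-.51)<.06)];print('blue',k,len(P),P.mean(0) if len(P) else '')
# handle tilt: side-view red mask major axes via minAreaRect on points in clip plane x,z ; grey likewise not coloured
M=np.array([[.985,-.172,0],[.172,.985,0],[0,0,1]]);S=np.array([563.6,-255.7,85])
for k in('17','13','11'):
    d=dict(np.load('side%s.npz'%k));m=masks(d)['red'];v,u=np.where(m);o=(np.array(d['position'])*1000-S)@M.T;out=[]
    for a,b in zip(u,v):
        r=M@ray(d,a,b);p=o+r*(5-o[1])/r[1]
        if abs(p[0]-15)<40 and 20<p[2]<90: out.append(p[[0,2]])
    print(k,cv2.minAreaRect(np.array(out,np.float32)),np.mean(out,0))
E
```

```text
30.65 [ 0.67416787 -0.27466498  0.27274244] [ 3.14158477e+00 -1.23759102e-04  1.39801813e+00] [-0.7  0.4 -0.2] 0.04526424712761749
side red 0
  z22 n18 x [ 1.7  8.6 26.2] y [1.  5.7]
  z28 n30 x [ 2.3 19.2 33.2] y [0.9 6.5]
  z34 n28 x [ 1.8 15.5 35.1] y [0.5 7.1]
  z40 n35 x [ 0.8 16.3 34.8] y [-0.5  6.4]
  z46 n31 x [ 3.1 18.  35.4] y [0.9 7.3]
  z52 n37 x [ 3.4 15.1 33.4] y [0.1 7.6]
  z58 n31 x [ 4.2 13.6 36.8] y [-1.9  7.5]
  z64 n46 x [ 6.6 18.1 35.4] y [-4.4  7. ]
  z70 n24 x [12.2 19.9 30.3] y [-3.2  4.4]
scene red 0
  z-53 n1 x [0.1 0.1 0.1] y [2.7 2.7]
  z-46 n16 x [11.8 34.3 39.5] y [-3.2  3.3]
  z-39 n12 x [24.9 31.5 36.3] y [-3.3  2.8]
  z-32 n14 x [10.9 26.7 32.7] y [-2.6  3.3]
  z-25 n11 x [19.9 21.4 25.1] y [-3.3  3.1]
  z22 n6 x [30.2 34.9 37.1] y [-6.   4.7]
  z28 n16 x [ 8.7 35.1 37.4] y [-5.   5.6]
  z34 n18 x [20.3 35.4 38. ] y [-6.4  4.7]
  z40 n18 x [ 9.4 37.3 38.5] y [-5.1  5.5]
  z46 n14 x [34.5 36.9 39.5] y [-6.1  4.4]
  z52 n21 x [11.4 37.9 41.4] y [-5.8  5.2]
  z58 n22 x [22.9 36.2 39.9] y [-5.8  4.9]
  z64 n36 x [10.4 33.1 37.8] y [-5.7  4.9]
  z70 n28 x [16.6 23.1 33.1] y [-4.6  4. ]
wrist 0.163 ((584.7567749023438, -260.3538513183594), (9.659122467041016, 31.331212997436523), 80.06062316894531) [ 585.11051058 -260.25938337  163.        ]
wrist 0.139 ((582.7548217773438, -260.036865234375), (10.574614524841309, 34.30070114135742), 80.06047058105469) [ 583.14215433 -259.93347456  139.        ]
blue 0 181 [0.5118136  0.23453309 0.12790386]
blue 17 176 [0.51158812 0.23457146 0.12859298]
17 ((17.4407958984375, 54.58308410644531), (51.27260208129883, 35.98777389526367), 85.98033142089844) [16.35869062 54.20785713]
13 ((17.409212112426758, 54.94108581542969), (50.51426315307617, 35.953277587890625), 81.89533233642578) [17.10212819 54.70053491]
11 ((14.927372932434082, 56.410194396972656), (51.28439712524414, 35.80490493774414), 85.82921600341797) [14.6464268  55.96087491]
```

Blue hasn't moved (under 1 mm). Red is on the bar but rests leaning about 4°. I have time for one better try: regrip, set it upright, press it down to load the spring, and release from there instead of from the slack position.

Request:
servo_tool([
  {"slide": [0, -5, 2], "rot": [0, 0, 0], "hand": 4},
  {"slide": [0, -9.2, 5], "rot": [0, 0, 0], "hand": 4},
  {"slide": [0, -9.2, 8], "rot": [0, 0, 0], "hand": 4},
  {"slide": [0, -9.2, 12], "rot": [0, 0, 0], "hand": 4},
  {"slide": [0, -9.2, 15], "rot": [0, 0, 0], "hand": 4},
  {"slide": [0, -9.2, 15.5], "rot": [0, 0, 0], "hand": 4},
  {"slide": [0, -9.2, 15.5], "rot": [0, 0, 0], "hand": 1.5},
  {"slide": [0, -9.2, 15.5], "rot": [0, 0, 0], "hand": 0.5},
], grip_force=110)

```text
time: 31.8
tool_pos: [0.5852, -0.2594, 0.1202]
ee_rot: [3.138, 0.0, 1.398]
contact_force: [-0.3, -1.9, 1.6]
width: 0.011
```

Request:
servo_tool([
  {"slide": [0, 0, 0], "rot": [0, 0, 0], "hand": 0.5},
  {"slide": [0, -0.1, -0.15], "rot": [-0.025, 0, 0], "hand": 0.5},
  {"slide": [0, -0.2, -0.3], "rot": [-0.05, 0, 0], "hand": 0.5},
  {"slide": [0, -0.35, -0.45], "rot": [-0.08, 0, 0], "hand": 0.5},
  {"slide": [0, -0.5, -0.6], "rot": [-0.11, 0, 0], "hand": 0.5},
  {"slide": [0, -0.55, -0.65], "rot": [-0.11, 0, 0], "hand": 0.5},
  {"slide": [0, -0.55, -0.65], "rot": [-0.11, 0, 0], "hand": 0.5},
  {"slide": [0, -0.55, -0.65], "rot": [-0.11, 0, 0], "hand": 0.5},
])

```text
time: 32.8
tool_pos: [0.5794, -0.258, 0.1251]
ee_rot: [3.03, 0.0, 1.398]
contact_force: [2.6, -0.6, 3.1]
width: 0.0106
```

```bash
python3 look.py 18; python3 cmp.py 18 | awk '/grey/{f=0} /red/{f=1} f'
```

```text
32.8 [ 0.57940962 -0.25804436  0.12512274] [3.02986492e+00 3.17682207e-05 1.39832311e+00] [ 2.6 -0.6  3.1] 0.010567385092980637
side red 0
  z22 n21 x [-1.9  7.6 16. ] y [-2.2  4.8]
  z28 n11 x [-2.8  6.7 22. ] y [2.  5.7]
  z34 n16 x [-4.6  0.5 10.2] y [1.3 9. ]
  z40 n14 x [-2.7  1.4 21.4] y [ 0.5 10.8]
  z46 n14 x [-4.3 -1.4  5.9] y [-0.5  8.5]
  z52 n16 x [-4.7  0.2  5.8] y [-1.2  9.6]
  z58 n15 x [-4.5 -1.8  3.8] y [ 0.1 10.5]
  z64 n16 x [-3.8  0.2  6.1] y [-1.9  9.9]
  z70 n22 x [-0.8  2.5 13. ] y [-9.5  9.2]
  z76 n10 x [ 0.7  5.3 21.6] y [-9.7  0.7]
  z82 n6 x [-0.7  0.8  4.4] y [-9.8 -5.9]
scene red 0
  z-46 n3 x [34.8 37.3 39.3] y [-1.1  2.9]
  z-39 n13 x [32.1 37.  39.7] y [-3.3  1.8]
  z-32 n16 x [14.7 31.8 35.1] y [-3.  3.]
  z-25 n13 x [20.7 24.8 28.8] y [-3.1  3.1]
  z28 n5 x [27.9 29.6 31.2] y [-3.2  3.8]
  z34 n17 x [28.4 29.7 32.3] y [-5.5  4.9]
  z40 n26 x [25.8 29.3 32.2] y [-9.4  8.3]
  z46 n35 x [24.8 27.5 32.1] y [-10.1  10.2]
  z52 n33 x [24.2 28.  32. ] y [-10.6   9.7]
  z58 n32 x [24.2 27.6 32.1] y [-10.  10.]
  z64 n46 x [22.3 25.9 30.7] y [-10.5  10.4]
  z70 n59 x [ 3.7 22.9 26.9] y [-8.6  9.1]
  z76 n30 x [ 8.  20.7 26.4] y [-9.5  9.7]
  z82 n16 x [10.3 23.4 25.6] y [-10.1  10.4]
```

Request:
servo_tool([
  {"slide": [0, 0, 0.1], "rot": [0, 0, 0], "hand": 0.5},
  {"slide": [0, 0, 0.15], "rot": [0, 0, 0], "hand": 0.5},
  {"slide": [0, 0, 0.15], "rot": [0, 0, 0], "hand": 0.5},
  {"slide": [0, 0, 0.15], "rot": [0, 0, 0], "hand": 4},
  {"slide": [0, 0, 0.15], "rot": [0, 0, 0], "hand": 4},
  {"slide": [0, 0, 0.15], "rot": [0, 0, 0], "hand": 4},
  {"slide": [0, 0, -4], "rot": [0, 0, 0], "hand": 4.5},
  {"slide": [0, 0, -9], "rot": [0.05, 0, 0], "hand": 4.5},
])

```text
time: 33.9
tool_pos: [0.567, -0.256, 0.214]
ee_rot: [3.085, -0.0, 1.398]
contact_force: [1.4, -1.0, 0.3]
width: 0.0449
```

```bash
cat > tilt.py <<'E'
import sys
from h import *
M=np.array([[.985,-.172,0],[.172,.985,0],[0,0,1]]);S=np.array([563.6,-255.7,85])
for k in sys.argv[1:]:
    d=dict(np.load('side%s.npz'%k));m=masks(d)['red'];v,u=np.where(m);o=(np.array(d['position'])*1000-S)@M.T;out=[]
    for a,b in zip(u,v):
        r=M@ray(d,a,b);p=o+r*(5-o[1])/r[1]
        if abs(p[0]-15)<40 and 20<p[2]<90: out.append(p[[0,2]])
    print(k,cv2.minAreaRect(np.array(out,np.float32)),np.mean(out,0))
E
python3 look.py 19; python3 tilt.py 11 13 17 19; python3 cmp.py 19 | awk '/grey/{f=0} /red/{f=1} f'
```

```text
33.9 [ 0.56704721 -0.25596654  0.21399953] [ 3.08508219e+00 -2.00508742e-04  1.39792867e+00] [ 1.4 -1.   0.3] 0.04489804582253088
11 ((14.927372932434082, 56.410194396972656), (51.28439712524414, 35.80490493774414), 85.82921600341797) [14.6464268  55.96087491]
13 ((17.409212112426758, 54.94108581542969), (50.51426315307617, 35.953277587890625), 81.89533233642578) [17.10212819 54.70053491]
17 ((17.4407958984375, 54.58308410644531), (51.27260208129883, 35.98777389526367), 85.98033142089844) [16.35869062 54.20785713]
19 ((16.54238510131836, 55.37782669067383), (51.95527648925781, 34.083953857421875), 85.98033142089844) [15.91061459 55.23375512]
side red 0
  z22 n14 x [ 2.8  7.6 26.4] y [0.3 5.6]
  z28 n24 x [ 2.  18.  32.8] y [1.5 7.7]
  z34 n33 x [ 1.6 19.7 32.6] y [2.3 6.7]
  z40 n36 x [ 1.  15.1 35.2] y [1.4 5.9]
  z46 n33 x [ 2.9 17.6 35.1] y [-0.6  5.8]
  z52 n31 x [ 2.9 20.4 35.4] y [-0.3  6.2]
  z58 n34 x [ 4.  15.5 36.6] y [-2.1  6.3]
  z64 n40 x [ 5.1 18.3 35.8] y [-5.2  7. ]
  z70 n32 x [ 8.8 18.2 28.9] y [-3.4  4.6]
scene red 0
  z-46 n13 x [30.6 35.1 37.2] y [-2.4  2.9]
  z-39 n16 x [25.2 31.4 33.9] y [-2.8  3.7]
  z-32 n11 x [20.5 26.4 28.9] y [-3.3  3.5]
  z-25 n11 x [19.5 21.3 24.9] y [-2.4  3.1]
  z22 n5 x [31.3 34.3 35.3] y [-2.5  4.7]
  z28 n16 x [23.1 34.3 38. ] y [-5.6  5.2]
  z34 n15 x [17.9 35.7 38.6] y [-5.7  4.6]
  z40 n15 x [31.9 36.2 38.9] y [-5.1  5. ]
  z46 n15 x [19.6 37.2 38.7] y [-5.2  4.3]
  z52 n20 x [34.3 37.5 38.6] y [-5.9  5. ]
  z58 n23 x [31.  36.4 39.1] y [-6.4  4.6]
  z64 n32 x [19.1 31.9 36.9] y [-6.7  4.1]
  z70 n31 x [13.6 22.1 32. ] y [-6.   2.9]
```

The clip rests the same way every time it's released: snapped on, about 4° off vertical. The gripper is 5 cm clear, so I hand in.

```bash
python3 -c "
from plant import manip
print(manip.close_job())"
```

```text
the job is handed in; nothing more can be done
None
```

The red clip is on the bar and released, but it is not quite upright: it rests leaning about 4–6° toward its sprung leg. I handed the job in that way at about 34 s.

**What I did:** I took the red clip from the rack, put its straight leg through the slot and pushed it down until the sprung leg snapped round the bar. The pull on the wrist reversed near the end of the push, as it would on snapping. I then let go and backed the gripper about 5 cm clear.

**Last checks:**
- **Blue clip:** it is still in the rack, moved less than 1 mm in the camera check.
- **Forces:** every wrist force I read was under 10 N.
- **Upright and home:** this check disagreed. Compared with the fitted grey clip, the red handle sits about 5–6 mm to one side, and the clip is about 2–3 mm lower.

**Attempts to fix the lean:** my last presses before the first release went slightly too far, and the clip leaned when I let go. I regripped it three times. Each time, held in the gripper, it was roughly upright, and in the last two its profile matched the grey clip. It settled back to about the same lean each time I let go. I think this is the clip's own play in the slot, but I have not confirmed that. If upright is judged strictly, this may count as a fault.

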